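# Set the gauge and hold an LED module out over the stand's edge

## Robot

A 6-joint arm with a two-finger parallel gripper is mounted at the origin on the work surface. World frame = base frame: x ahead of the robot, y to its left, z up, the work surface at z = 0. Lengths are in m, angles in degrees, forces in N, time in s.
With the tool pointing down it reaches from about 0.4 to 0.925 m from the base axis. Payload 3.4 kg.
Tool frame: the origin (TCP) lies midway between the tips of the shut fingers; the grasp point (between the pads) lies 19 mm behind it (robot.pinch_z is the distance from the TCP to the grasp point, in m); x points along the fingers, y is the direction in which the jaws open and shut, and the axes are right-handed (so a half turn about x gives the same grasp; the last joint's range is limited). The gripper opens to 85 mm and grips with 20 to 120 N. Pads are 22 mm wide; open, the fingers measure 114 mm over their backs; the gripper's body (76 mm by 85 mm) begins 54 mm behind the grasp point. The pads swing forward as they close: fully open they stand 13 mm farther back than shut.
Start: joints at [-69.185, 17.578, 86.31, -0, 76.112, -4.211], TCP at [0.243, -0.521, 0.231] pointing down, gripper open.
Joint ranges: [-179.03, 179.03], [-60, 130.46], [8.19, 133.38], [-81.62, 261.62], [5.75, 156.47], [-153.77, 153.77]. Speed limits (degrees/s): [147.25, 147.25, 180, 180, 180, 180].

## Interface

Orientations are given as [roll, pitch, yaw] about the fixed x, y, z axes, in that order (R = Rz(yaw) Ry(pitch) Rx(roll)).
In Python, from cell import robot gives the robot as it stands.
- The arm moves only by the tool send_rows, never from a script. Its argument "motion" is a list that holds one entry, the list of rows, each a list of 7 numbers: the shift along the tool's x, y, z each as a share of 0.05 m, from -1 to 1, then the turn, a rotation vector about the tool's x, y, z each as a share of 180 degrees, from -1 to 1, then the gripper command: -1 is shut, 1 is fully open, values between are in proportion. A call has 1 to 5 rows; each row shifts and turns the commanded pose from where the row before left it, along the tool's axes as they then stand; what a row does not reach is not made up. A row lasts 1/10 s, in which the tool goes at most 50 mm and 8.59 degrees, less where a joint would pass 70% of its speed; a pose out of reach is approached as far as the arm can. A call with a number of a shift or a turn outside -1 to 1 is refused whole. A call with a gripper value outside its range is refused whole. The fingers move at their own pace and stop on an object; "force" is the grip in N (left out, the last holds). Time passes only in rows, so rows that do not move let the fingers close. It gives the time, the measured TCP pose, the force and the opening at its end, in the units of the state.
- robot.state(): the state, without advancing time (a new reading comes with each control period).
- robot.camera(name): name is "scene" or "top" or "wrist"; returns the picture (480x640x3 uint8, red, green, blue); there is no depth.
- robot.calibration(name): a dict with "mtx" (3x3 intrinsics, pixels), "k1" (the pictures are not rectified: a ray, as slopes to the right and down, at radius r is drawn at 1 + k1 r^2 times it, then the intrinsics apply), "extrinsics" (4x4, takes a point from world to camera coordinates). Camera axes: x right, y down, z forward; pixel columns grow to the right and rows downward; lengths in m; the calibration is good to about 2 mm. A picture is of the moment at which its call begins: read the wrist's pose just before it. calibration takes no time and is no camera call; for the wrist camera it gives the pose at the moment of the call.
- robot.hand_in(): hands the job in, once; it reports no verdict.
The state is a dict: "t": time; "q": joint angles; "qvel": joint speeds; "joint_efforts": joint torques, N m; "position": TCP position; "eef_rot": TCP orientation; "ft_force": force on the tool from outside, world axes, zero at the start; "torque": the same for the moment, N m; "width": opening from 0.0 (shut) to 1.0 (fully open).
Only numpy, scipy, OpenCV 4.12 (cv2) and the standard library are available. Lean on these libraries where they do the work, as an engineer would, in place of code of your own. Each camera call takes 0.05 s, during which the arm holds its last target.

## Task

First turn the knob of the gauge beside the stand until its pointer lines up with the upright steel mark on the white scale. Then slide the LED module by its pull grip outward over the stand's edge, flat and square to the stand, until its front edge is in line with the pointer, and finish while still holding it there, for it would tip over if let go. Do not let the module tip and leave the other things on the bench alone.

Things in the scene. Friction and masses are not known exactly. Their poses are not given: they have to be found in the camera images.
- stand: Fixed stand: block with an aluminium top plate 150 (x) by 240 mm (y), top 60 mm above the table. Origin: on the table under its centre. y points outward; outer edge at y = +120 mm. On its -x side: gearbox with knob, 70 mm tall, 75 mm square, centred at x -130, y 70; from it a gauge beam 50 mm high runs out to y = 345, between x -148 and -96, beside and below the overhang.
- gauge_knob (a joint): Angle of the gauge knob, rad, 0 to 4, growing clockwise seen from above. It turns on a vertical axis and stays where it is left (friction 0.03 N m). At 0 its grip bar lies along the stand's x axis. Each rad clockwise moves the pointer 25 mm outward (stand's +y).
- gauge_knob_grip (a point): Grip point of the gauge knob, on its axis: a black bar 42 mm long, 14 mm thick, 32 mm tall, on a 44 mm disc on top of the gearbox. The point is 107 mm above the table, 7 mm below the bar's top. Its own x axis lies along the bar.
- pointer_tip (a point): Module-side tip of the gauge pointer: a dark steel blade 3 mm wide on a carriage on the gauge beam, driven by the knob, pointing both to the module and to the mark. 66 mm above the table, at the stand's x = -82 mm, 18 mm clear of a centred module's side. Axes as the stand's.
- mark_tip (a point): The mark: dark steel clip, 14 mm wide, with one upright ridge in its middle, 4 mm wide along the beam, 14 mm across it, 20 mm tall, on the white ledge on the robot side of the gauge beam. Point on the ridge's centre line, 68 mm above the table. Axes as the stand's: pointer and mark agree when their positions along the stand's y are equal.
- module_grip (a point): Grasp point of the LED module's pull grip: an upright grey rib 60 mm long across the module (its x), 14 mm thick (its y), 34 mm tall above the module's back. Point mid-rib, 21 mm above the back, 13 mm below the rib's top, 100 mm behind the module's centre (228 mm behind its front edge). Axes as the module's: y points to its front.
- module_center (a point): Centre of the LED module: a black board 128 mm wide (x), 256 mm long (y), 14 mm thick, about 0.42 kg, lying loose on the stand, no guides. Point half-way up (67 mm above the table when flat on the stand). It tips over the stand's outer edge if let go with more than about half its length (128 mm) out.
- module_front (a point): Middle of the module's front (outer) edge, 128 mm ahead of its centre along the module's y, half-way up.
- phone: A black phone, 72 x 150 x 9 mm, flat on the table under the place where the module will overhang. Leave alone. Origin at the underside's centre.
- solder_spool: A spool of solder, 52 mm across, 50 mm tall, upright on the table on the stand's far side. Leave alone. Origin at the underside's centre.
- screwdriver: A screwdriver with a black handle, 190 mm long, 26 mm thick, lying on the table on the stand's far side. Leave alone. Origin under its middle, on the table.
- multimeter: A multimeter, 85 x 170 x 35 mm, lying on the table beyond the stand's rear end. Leave alone. Origin at the underside's centre.
- power_brick: A black power adapter, 55 x 120 x 32 mm, on the table. Leave alone. Origin at the underside's centre.
- flux_bottle: A small white flux bottle, 40 mm across, 90 mm tall, upright on the table. Leave alone. Origin at the underside's centre.
- screw_tray: An open steel tray, 90 x 120 x 25 mm, on the table to the right. Leave alone. Origin at the underside's centre.

How it is judged:
By the outcome, as a careful person would: the job done as asked, in the order asked, and still so for the second after the job is handed in, while the arm keeps its last pose, push and grip.
It also fails if it takes over 64 s, if anything falls off the work surface, if the arm or the gripper's body presses on something with over 40 N, if the wrist force passes 120 N, or if a joint passes its speed limit or range.

## Working session

There is one attempt and no reset: what is moved stays moved. The work goes in short steps, Python scripts to look and compute and a tool call to move; the robot and the scene stay as the last step left them, time stands still between calls to the robot, and variables do not carry over. Pictures are saved under pics/ and viewed, and the job is handed in when it is done.

Besides the shell and the picture viewer there is one more tool, called after "Emit:" in YAML: its name, and indented under it one key for each argument. send_rows: Moves the arm, as the interface text tells. Its arguments: {"type":"object","properties":{"motion":{"type":"array","items":{"type":"array","items":{"type":"array","items":{"type":"number","minimum":-1,"maximum":1}}}},"force":{"type":"number"}},"required":["motion"]}

```bash
ls; mkdir -p pics
python3 - <<'E'
from cell import robot
import cv2,numpy as np
print(robot.state())
for n in ["scene","top","wrist"]:
    c=robot.calibration(n); print(n,np.round(c["mtx"],1).tolist(),c["k1"],np.round(c["extrinsics"],4).tolist())
    cv2.imwrite(f"pics/{n}0.png",robot.camera(n)[:,:,::-1])
E
```

```text
pics
{'t': 0.0, 'q': array([-6.91853788e+01,  1.76218157e+01,  8.63840022e+01, -2.44908288e-04,
        7.61099625e+01, -4.21121196e+00]), 'qvel': array([-0.03057049,  0.07444435,  0.01913603,  0.02561664,  0.01457852,
       -0.03514648]), 'joint_efforts': array([-8.87165133e-04, -4.57555962e+01, -2.51922637e+01,  1.45330400e-04,
        1.34013535e-02, -1.77908368e-05]), 'position': array([ 0.24296958, -0.52037725,  0.23038473]), 'eef_rot': array([-94.09361826,  89.8842194 , 110.93227391]), 'ft_force': array([-0.90288355,  0.18152842, -0.28709028]), 'torque': array([0.02580053, 0.05982629, 0.07063959]), 'width': 0.9958099692780145}
scene [[552.1, 0.0, 323.0], [0.0, 552.1, 243.6], [0.0, 0.0, 1.0]] 0.05118629257344767 [[-0.771, 0.6365, 0.0189, 0.4724], [0.4741, 0.5935, -0.6503, -0.203], [-0.4252, -0.4924, -0.7594, 1.4207], [0.0, 0.0, 0.0, 1.0]]
top [[584.4, 0.0, 319.6], [0.0, 584.4, 242.8], [0.0, 0.0, 1.0]] -0.15817920062083674 [[-0.0216, -0.9997, 0.012, -0.0474], [-0.9904, 0.0198, -0.1369, 0.6001], [0.1366, -0.0149, -0.9905, 1.1616], [0.0, 0.0, 0.0, 1.0]]
wrist [[350.0, 0.0, 314.3], [0.0, 350.0, 235.3], [0.0, 0.0, 1.0]] -0.04146711320238314 [[0.4225, -0.9063, -0.0025, -0.5736], [-0.8693, -0.406, 0.2819, -0.0364], [-0.2565, -0.1169, -0.9594, 0.3797], [0.0, 0.0, 0.0, 1.0]]
```

View pics/scene0.png

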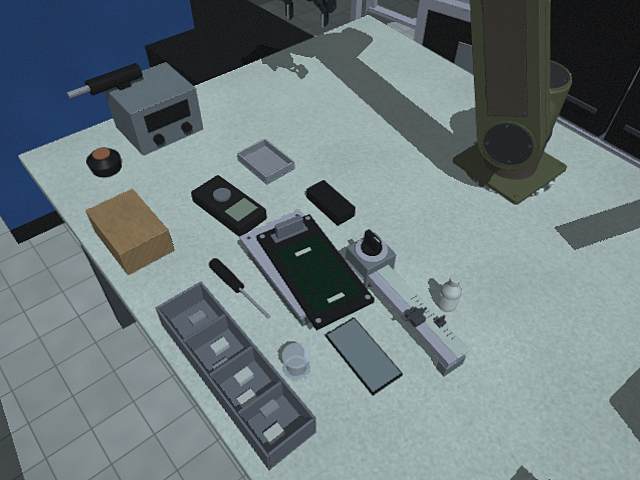

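View pics/top0.png

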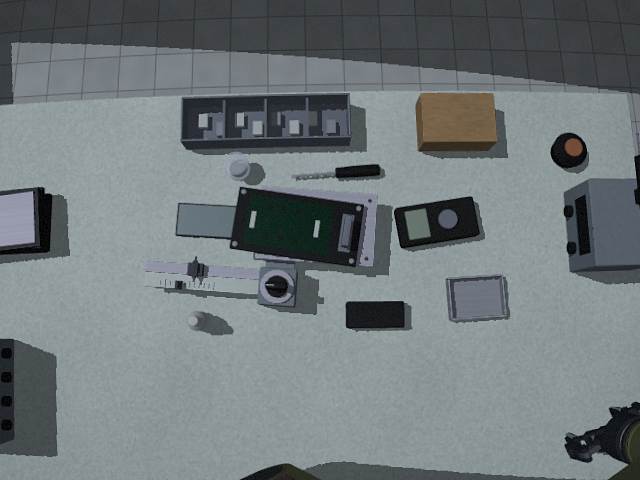

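View pics/wrist0.png

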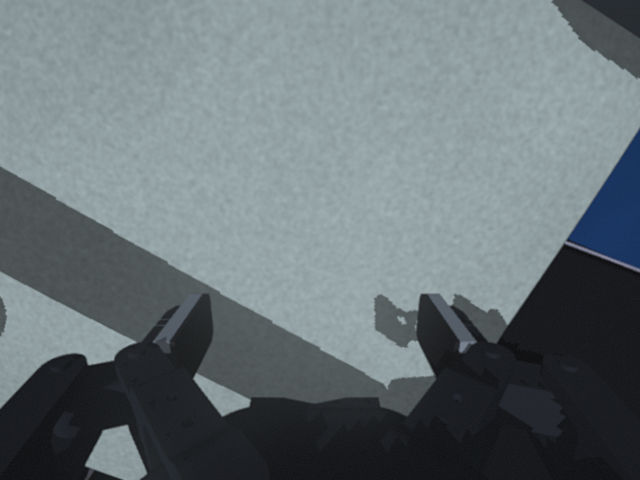

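```bash
cat > h.py <<'E'
import cv2,numpy as np
from cell import robot
def slopes(c,px):
    px=np.atleast_2d(np.array(px,float)); K=np.array(c["mtx"])
    d=np.c_[(px[:,0]-K[0,2])/K[0,0],(px[:,1]-K[1,2])/K[1,1]]
    u=d.copy()
    for _ in range(20): u=d/(1+c["k1"]*(u**2).sum(1,keepdims=True))
    return u
def ray(c,px):
    E=np.array(c["extrinsics"]);u=slopes(c,px)
    d=np.c_[u,np.ones(len(u))]@E[:3,:3]
    return -E[:3,:3].T@E[:3,3],d
def plane(c,px,z):
    o,d=ray(c,px); return o+d*((z-o[2])/d[:,2])[:,None]
def proj(c,P):
    E=np.array(c["extrinsics"]);K=np.array(c["mtx"])
    p=np.atleast_2d(P)@E[:3,:3].T+E[:3,3];u=p[:,:2]/p[:,2:]
    u=u*(1+c["k1"]*(u**2).sum(1,keepdims=True))
    return u*[K[0,0],K[1,1]]+K[:2,2]
def crop(img,x0,y0,x1,y1,s,name):
    cv2.imwrite(name,cv2.resize(img[y0:y1,x0:x1],None,fx=s,fy=s,interpolation=cv2.INTER_NEAREST))
E
python3 - <<'E'
import cv2
from h import *
i=cv2.imread("pics/top0.png")
crop(i,140,175,400,335,3,"pics/topz.png")
i=cv2.imread("pics/scene0.png")
crop(i,230,200,480,390,3,"pics/scenez.png")
E
```

```text
(no output)
```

View pics/topz.png

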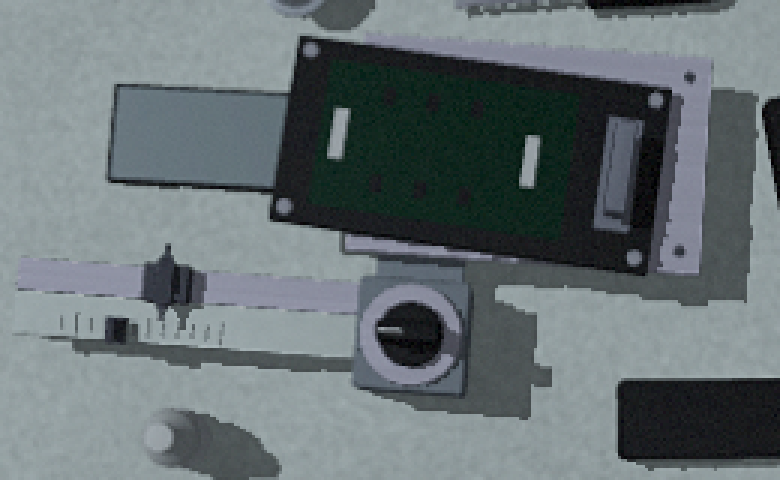

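View pics/scenez.png

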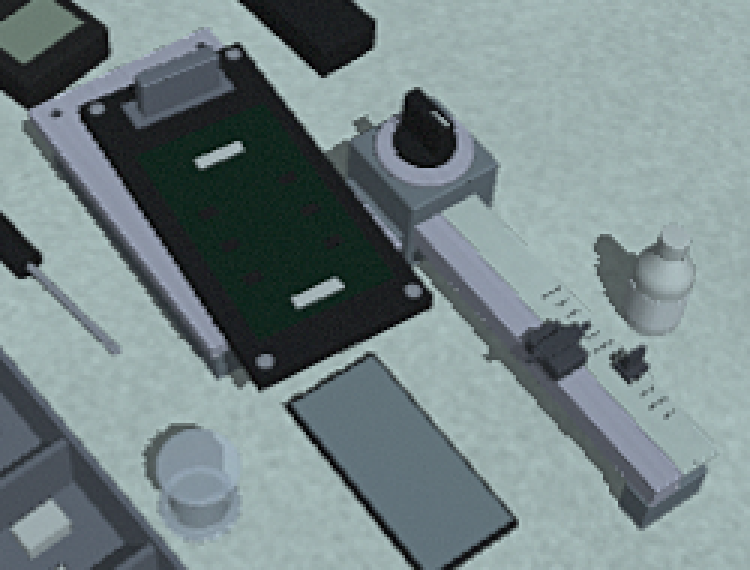

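Run:
```python
from h import *
c=robot.calibration("top")
f=lambda x,y:(140+x/3-.33,175+y/3-.33)
def P(n,z,*pts):
    r=plane(c,[f(*p) for p in pts],z);print(n,np.round(r[:,:2],4).tolist());return r
a=P("stand rear corners",.06,(712,58),(702,272))
d=a[0]-a[1];print("len",np.hypot(*d[:2]),"x axis ang",np.degrees(np.arctan2(d[1],d[0])))
P("stand outer robot corner",.06,(343,250))
b=P("beam edge",.05,(18,256),(360,281));d=b[0]-b[1];print("y ang",np.degrees(np.arctan2(d[1],d[0]))-90)
b=P("beam inner edge",.05,(18,289),(355,313));d=b[0]-b[1];print("y ang",np.degrees(np.arctan2(d[1],d[0]))-90)
P("gearbox top corners",.07,(358,283),(468,281),(463,394),(354,385))
P("knob",.114,(410,332));P("disc",.08,(410,335))
P("ptr",.066,(168,245));P("ptr2",.066,(165,318));P("mark",.07,(117,330))
m=P("module corners FL,FR,BR,BL",.074,(301,37),(270,220),(643,274),(672,88))
print("mod ang",[np.degrees(np.arctan2(*(q[1::-1]))) -90 for q in (m[0]-m[3],m[1]-m[2])],m.mean(0))
P("rib",.108,(617,118),(643,121),(628,231),(596,228))
```

```text
stand rear corners [[0.6955, -0.1798], [0.5483, -0.1678]]
len 0.14767545622763623 x axis ang -4.677600419548343
stand outer robot corner [[0.5681, 0.0737]]
beam edge [[0.5693, 0.2991], [0.5479, 0.0633]]
y ang -5.18216637765471
beam inner edge [[0.5465, 0.2987], [0.5262, 0.0669]]
y ang -5.009787109609107
gearbox top corners [[0.5447, 0.0629], [0.5446, -0.0104], [0.4696, -0.0059], [0.4769, 0.0662]]
knob [[0.5084, 0.026]]
disc [[0.5087, 0.0281]]
ptr [[0.5731, 0.1914]]
ptr2 [[0.5239, 0.1933]]
mark [[0.5161, 0.2249]]
module corners FL,FR,BR,BL [[0.7124, 0.1002], [0.5876, 0.1211], [0.5465, -0.1269], [0.6721, -0.1503]]
mod ang [np.float64(-9.134551927901242), np.float64(-9.42116429391325)] [ 0.62965868 -0.01396044  0.074     ]
rib [[0.6458, -0.1104], [0.6435, -0.1274], [0.5713, -0.1155], [0.5737, -0.0948]]
```

```bash
cat >> h.py <<'E'
from scipy.spatial.transform import Rotation as R
def Rt(s=None):
    s=s or robot.state(); return R.from_euler('xyz',s["eef_rot"],degrees=True)
def down(yaw_y):  # tool down, jaw y axis at heading yaw_y (deg)
    a=np.radians(yaw_y);x=np.array([0,0,-1.]);y=np.array([np.cos(a),np.sin(a),0])
    return R.from_matrix(np.c_[x,y,np.cross(x,y)])
def delta(pos,rot):
    s=robot.state();r=Rt(s)
    d=r.inv().apply(np.array(pos)-s["position"]); w=(r.inv()*rot).as_rotvec(degrees=True)
    print("shift mm tool",np.round(d*1000,1),"units",np.round(d/.05,2),"rot deg",np.round(w,2),"units",np.round(w/180,4))
E
python3 - <<'E'
from h import *
print(np.round(Rt().as_matrix(),3))
E_=np.array(robot.calibration("wrist")["extrinsics"]);cp=-E_[:3,:3].T@E_[:3,3]
print("cam pos",cp,"in tool",Rt().inv().apply(cp-robot.state()["position"]),"cam axes in tool",np.round((Rt().inv().as_matrix()@E_[:3,:3].T),3).tolist())
for y in (85-90,-185,85): print(y); delta([.509,.026,.24],down(y))
E
```

```text
[[-0.001  0.423 -0.906]
 [ 0.001 -0.906 -0.423]
 [-1.    -0.002 -0.   ]]
cam pos [ 0.30818105 -0.49034933  0.37320956] in tool [-1.42605207e-01 -4.25001470e-06 -7.18195335e-02] cam axes in tool [[0.001, -0.282, 0.959], [1.0, -0.0, -0.001], [0.001, 0.959, 0.282]]
-5
shift mm tool [  -8.7 -382.7 -472.2] units [-0.17 -7.65 -9.44] rot deg [-5.997e+01 -5.000e-02  8.000e-02] units [-3.332e-01 -3.000e-04  4.000e-04]
-185
shift mm tool [  -8.7 -382.7 -472.2] units [-0.17 -7.65 -9.44] rot deg [1.2003e+02 9.0000e-02 6.0000e-02] units [6.668e-01 5.000e-04 3.000e-04]
85
shift mm tool [  -8.7 -382.7 -472.2] units [-0.17 -7.65 -9.44] rot deg [-1.4997e+02 -1.2000e-01  2.0000e-02] units [-8.332e-01 -7.000e-04  1.000e-04]
```

Run:
```python
from h import *
delta([.53,.11,.25],down(-5))
```

```text
shift mm tool [ -18.6 -449.9 -526.8] units [ -0.37  -9.   -10.54] rot deg [-5.997e+01 -5.000e-02  8.000e-02] units [-3.332e-01 -3.000e-04  4.000e-04]
```

Emit:
send_rows:
  motion:
    - [[-0.025,-0.6,-0.703,0,0,0,1],[-0.025,-0.6,-0.703,0,0,0,1],[-0.025,-0.6,-0.703,0,0,0,1],[-0.025,-0.6,-0.703,0,0,0,1],[-0.025,-0.6,-0.703,0,0,0,1]]

```text
t: 0.65
position: [0.3392, -0.3089, 0.2374]
eef_rot: [-103.6, 90.0, 101.4]
ft_force: [1.3, -0.2, 0.5]
width: 1.001
```

Emit:
send_rows:
  motion:
    - [[-0.025,-0.6,-0.703,0,0,0,1],[-0.025,-0.6,-0.703,0,0,0,1],[-0.025,-0.6,-0.703,0,0,0,1],[-0.025,-0.6,-0.703,0,0,0,1],[-0.025,-0.6,-0.703,0,0,0,1]]

```text
t: 1.15
position: [0.435, -0.0986, 0.2439]
eef_rot: [114.0, 90.0, -41.0]
ft_force: [0.7, 0.3, 0.1]
width: 1.001
```

Emit:
send_rows:
  motion:
    - [[-0.025,-0.6,-0.703,0,0,0,1],[-0.025,-0.6,-0.703,0,0,0,1],[-0.025,-0.6,-0.703,0,0,0,1],[-0.025,-0.6,-0.703,0,0,0,1],[-0.025,-0.6,-0.703,0,0,0,1]]

```text
t: 1.65
position: [0.5309, 0.1117, 0.2499]
eef_rot: [16.6, 90.0, -138.3]
ft_force: [0.4, -1.3, 0.6]
width: 0.998
```

Emit:
send_rows:
  motion:
    - [[0,0,0,-0.0476,0,0,1],[0,0,0,-0.0476,0,0,1],[0,0,0,-0.0476,0,0,1],[0,0,0,-0.0476,0,0,1],[0,0,0,-0.0476,0,0,1]]

```text
t: 2.15
position: [0.5303, 0.1099, 0.2496]
eef_rot: [-60.9, 89.9, -172.6]
ft_force: [1.3, 0.7, -0.4]
width: 1.0
```

Emit:
send_rows:
  motion:
    - [[0,0,0,-0.0476,0,0,1],[0,0,0,-0.0476,0,0,1],[0,0,0,0,0,0,1]]

```text
t: 2.45
position: [0.5303, 0.1098, 0.2497]
eef_rot: [-79.4, 90.0, -174.4]
ft_force: [-0.9, 0.5, -0.3]
width: 0.997
```

Run:
```python
from h import *
import pickle
delta([.53,.11,.25],down(-5))
c=robot.calibration("wrist");im=robot.camera("wrist")[:,:,::-1].copy()
pickle.dump(c,open("pics/w1.pkl","wb"));cv2.imwrite("pics/w1.png",im);print(robot.state()["t"],robot.state()["q"])
```

```text
shift mm tool [-0.3 -0.4 -0.2] units [-0.01 -0.01 -0.  ] rot deg [0.03 0.01 0.04] units [0.0001 0.     0.0002]
2.5 [ 7.22175312e+00  1.41318610e+01  8.85791722e+01 -1.88743958e-03
  7.73301628e+01  1.23985383e+01]
```

View pics/w1.png

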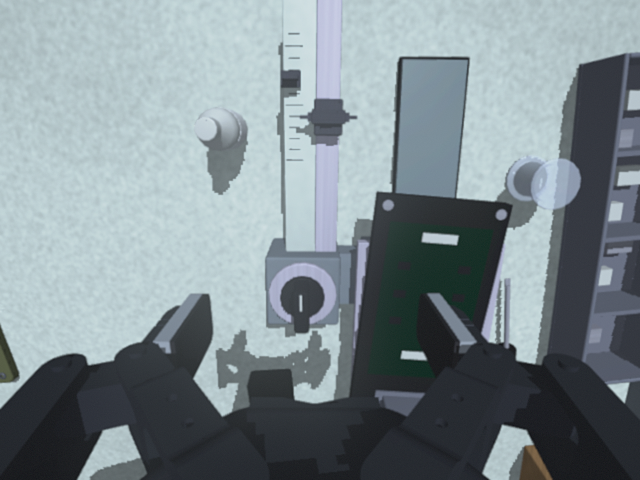

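Run:
```python
from h import *
i=cv2.imread("pics/w1.png")
crop(i,250,40,380,140,6,"pics/w1z.png");crop(i,250,225,380,345,5,"pics/w1k.png")
```

```text
(no output)
```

View pics/w1z.png

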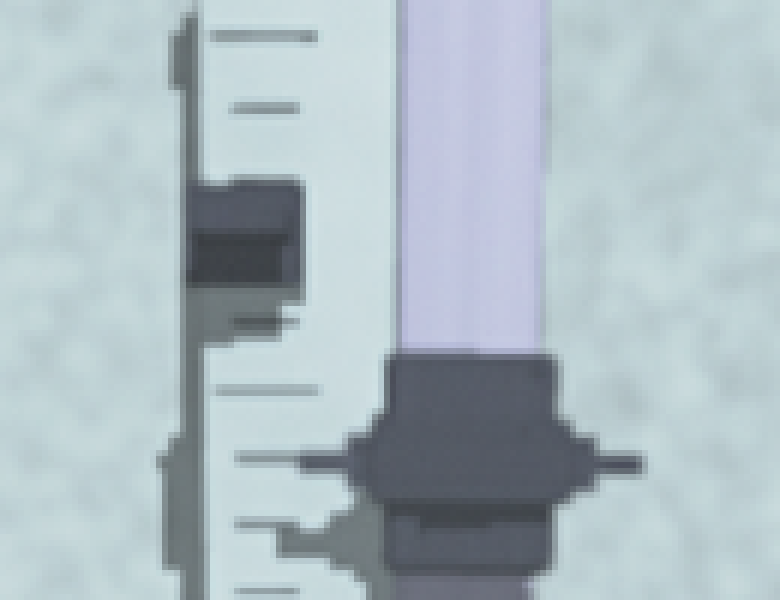

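View pics/w1k.png

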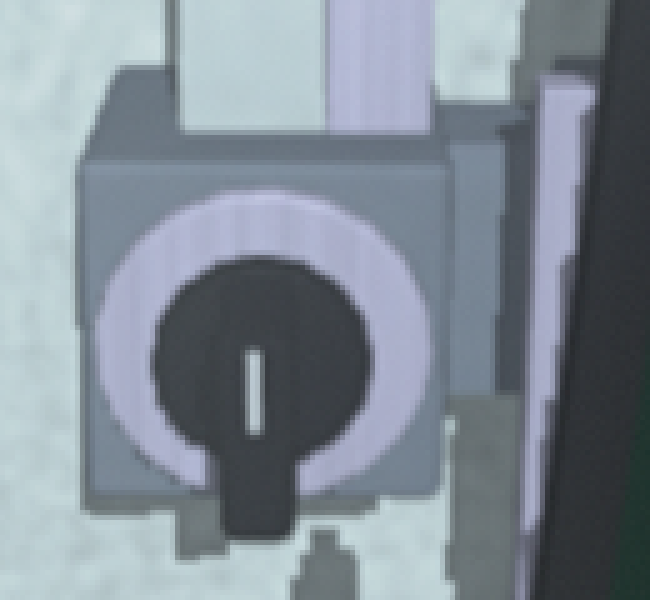

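Emit:
send_rows:
  motion:
    - [[0.5,0,-0.5,0,0,0,1],[0.5,0,-0.4,0,0,0,1],[0,0,0,0,0,0,1],[0,0,0,0,0,0,1]]

```text
t: 2.9
position: [0.5341, 0.1546, 0.1995]
eef_rot: [-59.1, 89.9, -154.1]
ft_force: [0.7, 0.7, 0.1]
width: 0.997
```

Run:
```python
from h import *
import pickle
c=robot.calibration("wrist");im=robot.camera("wrist")[:,:,::-1].copy()
pickle.dump(c,open("pics/w2.pkl","wb"));cv2.imwrite("pics/w2.png",im)
crop(im,240,60,380,180,5,"pics/w2z.png")
E_=np.array(c["extrinsics"]);print(-E_[:3,:3].T@E_[:3,3])
```

```text
[0.54085106 0.22606265 0.3420802 ]
```

View pics/w2.png

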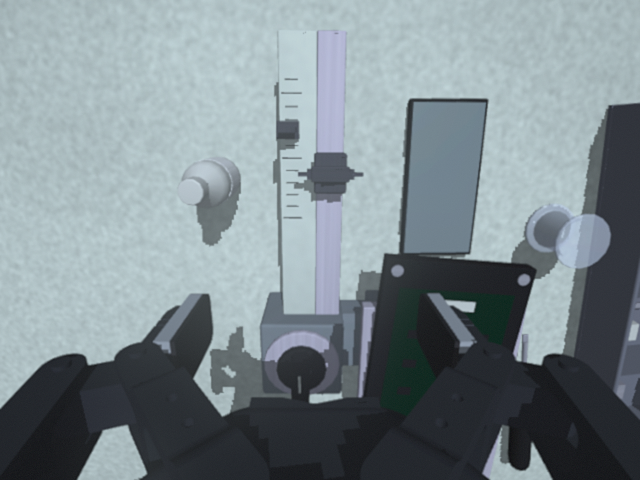

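View pics/w2z.png

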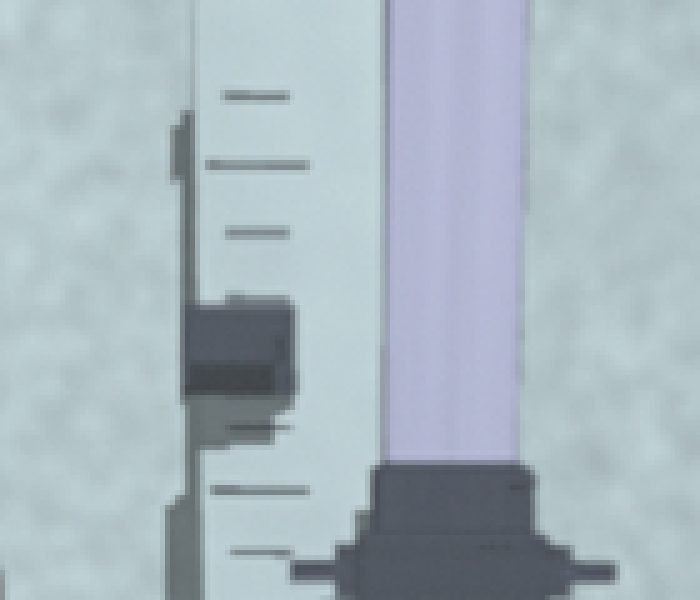

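Run:
```python
from h import *
import pickle
for n,r0,r1 in (("w1",5,95),("w2",35,145),("w1",140,240),("w2",205,300)):
    c=pickle.load(open(f"pics/{n}.pkl","rb"));i=cv2.imread(f"pics/{n}.png").astype(int)
    L=[];Rr=[]
    for r in range(r0,r1):
        row=i[r,300:350]; m=(row[:,0]-row[:,1]>14)
        k=np.flatnonzero(m)
        if len(k)>15: L.append((300+k[0]-.5,r));Rr.append((300+k[-1]+.5,r))
    out=[]
    for s in (L,Rr):
        p=plane(c,s,.05)[:,:2]; v=cv2.fitLine(p.astype(np.float32),cv2.DIST_HUBER,0,.001,.001).ravel()
        ang=np.degrees(np.arctan2(v[1],v[0]));ang=ang%180-90
        # x at y=.2
        out.append((round(ang,2),round(float(v[2]+(.2-v[3])*v[0]/v[1]),4)))
    print(n,len(L),out)
c=pickle.load(open("pics/w2.pkl","rb"))
yaw=-5.1;a=np.radians(yaw);X=np.array([np.cos(a),np.sin(a)]);Y=np.array([-np.sin(a),np.cos(a)])
pt=plane(c,[(299,174.2),(362,174.2)],.066)[:,:2];mk=plane(c,[(288,129.6)],.068)[:,:2]
print(pt,mk,"y's",pt@Y,mk@Y)
c1=pickle.load(open("pics/w1.pkl","rb"))
pt=plane(c1,[(300,117),(356,117)],.066)[:,:2];print(pt,pt@Y)
# gearbox top front edge / disc centre in w1
print("disc centre",plane(c1,[(250+263/5-.4,225+345/5-.4)],.082),"knob bar stripe ends",plane(c1,[(250+255/5-.4,225+350/5-.4),(250+255/5-.4,225+432/5-.4)],.114))
print("gearbox top corners",plane(c1,[(250+80/5-.4,225+163/5-.4),(250+452/5-.4,225+163/5-.4),(250+88/5-.4,225+490/5-.4),(250+440/5-.4,225+492/5-.4)],.07))
```

```text
w1 90 [(np.float32(-5.88), 0.5388), (np.float32(-5.55), 0.561)]
w2 110 [(np.float32(-5.0), 0.5396), (np.float32(-5.22), 0.5613)]
w1 96 [(np.float32(-5.79), 0.5398), (np.float32(-5.44), 0.5612)]
w2 95 [(np.float32(-5.03), 0.5388), (np.float32(-5.6), 0.5612)]
[[0.52542345 0.19598347]
 [0.57458482 0.1916567 ]] [[0.52062831 0.23017092]] y's [0.24191474 0.24197526] [0.27554058]
[[0.52488218 0.1960669 ]
 [0.57443717 0.19177648]] [0.24194972 0.24208144]
disc centre [[0.51153135 0.03271981 0.082     ]] knob bar stripe ends [[0.51265991 0.0471914  0.114     ]
 [0.51107922 0.03127506 0.114     ]]
gearbox top corners [[ 0.47864444  0.06895235  0.07      ]
 [ 0.5511799   0.0626559   0.07      ]
 [ 0.4710569  -0.00289051  0.07      ]
 [ 0.54391723 -0.00961417  0.07      ]]
```

Run:
```python
from h import *
delta([.511,.030,.0895],down(-5.3))
```

```text
shift mm tool [111.  -12.7 125.9] units [ 2.22 -0.25  2.52] rot deg [ 0.23  0.03 -0.02] units [ 0.0013  0.0002 -0.0001]
```

Emit:
send_rows:
  motion:
    - [[0,-0.08,0.84,0.0013,0,0,0.7],[0.1,-0.08,0.84,0,0,0,0.7],[0.3,-0.09,0.84,0,0,0,0.5],[0.6,0,0,0,0,0,0.3],[0.6,0,0,0,0,0,0.3]]

```text
t: 3.45
position: [0.5124, 0.0277, 0.1216]
eef_rot: [89.5, 89.7, -6.0]
ft_force: [-0.2, 0.3, -0.4]
width: 0.649
```

Run:
```python
from h import *
delta([.511,.030,.0895],down(-5.3))
cv2.imwrite("pics/w3.png",robot.camera("wrist")[:,:,::-1]); print(robot.state()["width"])
```

```text
shift mm tool [32.1 -1.8 -2.2] units [ 0.64 -0.04 -0.04] rot deg [-0.22  0.   -0.33] units [-0.0012  0.     -0.0018]
0.6497943125970034
```

View pics/w3.png

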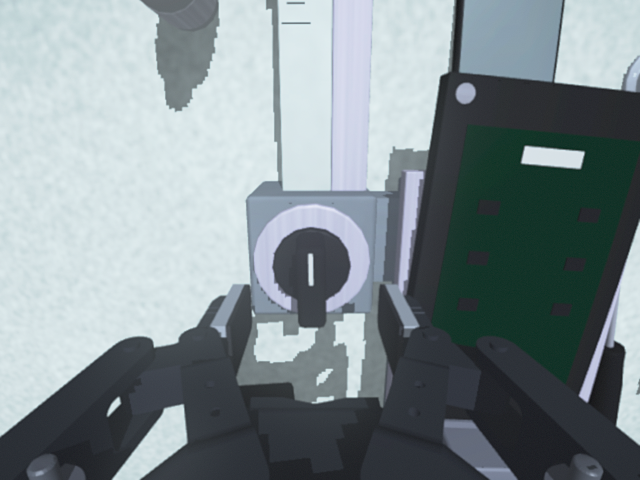

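Emit:
send_rows:
  motion:
    - [[0.34,-0.02,0,0,0,0,0.1],[0.3,0,0,0,0,0,-0.1],[0,0,0,0,0,0,-1],[0,0,0,0,0,0,-1],[0,0,0,0,0,0,-1]]
  force: 40

```text
t: 4.0
position: [0.511, 0.0299, 0.0892]
eef_rot: [80.7, 89.9, -14.5]
ft_force: [0.5, -1.3, -3.2]
width: 0.156
```

Emit:
send_rows:
  motion:
    - [[0,0,0,0,0,0,-1],[0,0,0,0,0,0,-1],[0,0,0,0,0,0,-1]]

```text
t: 4.3
position: [0.511, 0.0299, 0.0891]
eef_rot: [79.6, 89.8, -15.6]
ft_force: [1.0, -3.4, 4.6]
width: 0.158
```

Run:
```python
from h import *
delta([.511,.030,.0895],down(-5.3)); s=robot.state();print(s["width"],s["q"],s["ft_force"],s["torque"])
cv2.imwrite("pics/w4.png",robot.camera("wrist")[:,:,::-1])
```

```text
shift mm tool [-0.4  0.  -0.1] units [-0.01  0.   -0.  ] rot deg [ 0.08  0.03 -0.16] units [ 0.0004  0.0002 -0.0009]
0.15756306177951243 [-1.35041071e+00  2.14679229e+01  1.04592436e+02 -4.88312736e-02
  5.37847463e+01  3.89936825e+00] [ 1.04851325 -3.35460141  4.59990861] [-0.51027765 -0.02239539 -0.01330049]
```

View pics/w4.png

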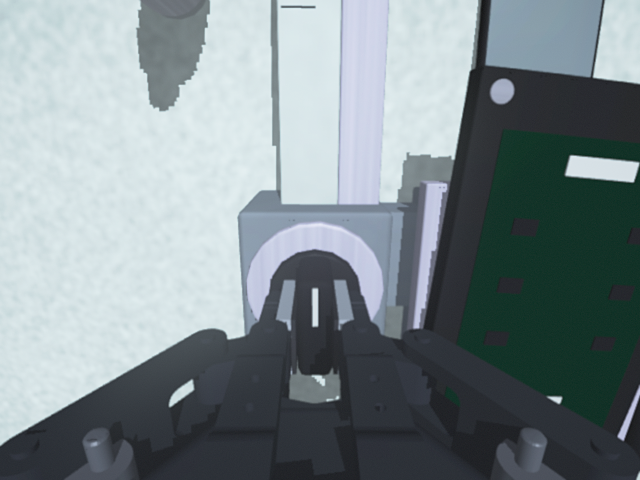

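Emit:
send_rows:
  motion:
    - [[0,0,0,0.0427,0,0,-1],[0,0,0,0.0427,0,0,-1],[0,0,0,0.0427,0,0,-1],[0,0,0,0.0427,0,0,-1],[0,0,0,0.0427,0,0,-1]]

```text
t: 4.85
position: [0.512, 0.0295, 0.0891]
eef_rot: [115.1, 89.7, -18.8]
ft_force: [3.4, -4.1, 2.8]
width: 0.154
```

Emit:
send_rows:
  motion:
    - [[0,0,0,0.0427,0,0,-1],[0,0,0,0.0427,0,0,-1],[0,0,0,0.0427,0,0,-1],[0,0,0,0.0427,0,0,-1],[0,0,0,0.0427,0,0,-1]]

```text
t: 5.35
position: [0.5126, 0.0285, 0.0892]
eef_rot: [141.8, 89.6, -30.5]
ft_force: [4.1, -8.9, 1.0]
width: 0.152
```

Emit:
send_rows:
  motion:
    - [[0,0,0,0,0,0,-1],[0,0,0,0,0,0,-1]]

```text
t: 5.55
position: [0.5126, 0.0285, 0.0892]
eef_rot: [142.6, 89.6, -29.5]
ft_force: [4.0, -7.7, 1.5]
width: 0.152
```

Run:
```python
from h import *
delta([.511,.030,.0895],down(-82.2)); s=robot.state();print(s["t"],s["width"],s["q"],s["ft_force"],s["torque"])
im=robot.camera("top")[:,:,::-1];cv2.imwrite("pics/t5.png",im);crop(im,140,195,340,320,4,"pics/t5z.png")
im=robot.camera("scene")[:,:,::-1];crop(im,330,220,480,380,5,"pics/s5z.png")
```

```text
shift mm tool [-0.3 -1.7  1.4] units [-0.01 -0.03  0.03] rot deg [ 0.16 -0.29 -0.22] units [ 0.0009 -0.0016 -0.0012]
5.55 0.15189532101137976 [ -1.40826335  21.50225946 104.52214347  -0.21555358  53.65008857
  80.76049648] [ 3.9533944  -7.65204542  1.49903889] [-1.30912078 -0.5613339  -0.01427119]
```

View pics/t5z.png

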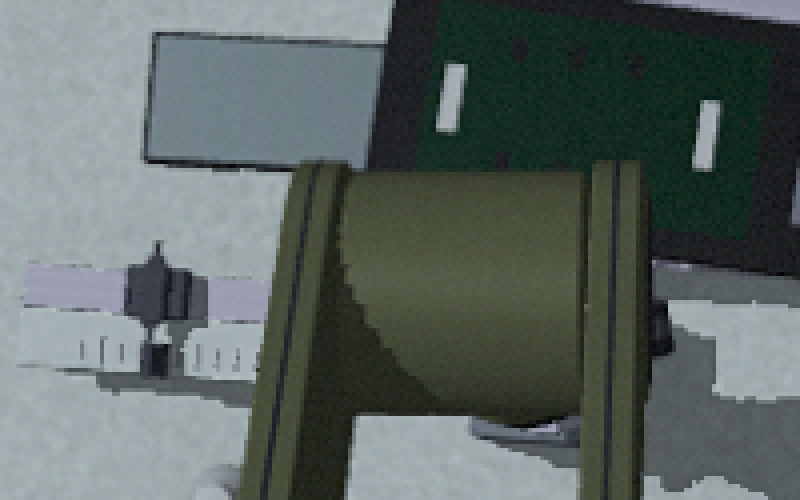

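View pics/s5z.png

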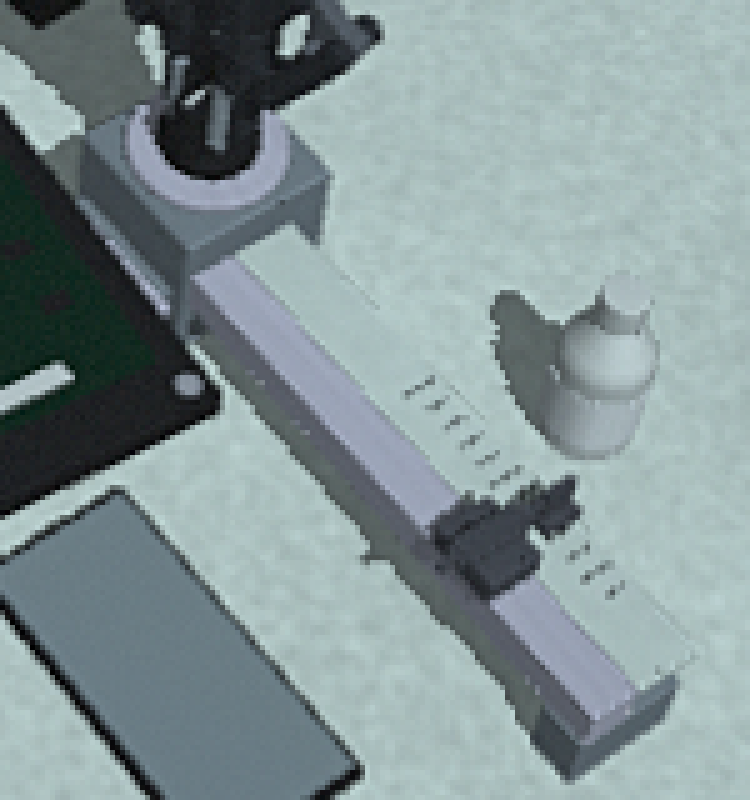

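Emit:
send_rows:
  motion:
    - [[0,0,0,0,0,0,0.1],[0,0,0,0,0,0,0.1],[-0.3,0,0,0,0,0,0.1],[-0.9,0,0,0,0,0,0.1],[-1,0,0,0,0,0,0.1]]

```text
t: 6.15
position: [0.5072, 0.0311, 0.1972]
eef_rot: [-17.9, 89.6, 170.0]
ft_force: [1.8, -0.8, -0.3]
width: 0.551
```

Run:
```python
from h import *
delta([.45,.222,.2],down(-82.2)); print(robot.state()["width"])
```

```text
shift mm tool [  -2.1 -197.    30.3] units [-0.04 -3.94  0.61] rot deg [0.12 0.38 0.12] units [0.0007 0.0021 0.0007]
0.5514086437622914
```

Emit:
send_rows:
  motion:
    - [[-0.04,-0.79,0.12,0,0,0,0.1],[0,-0.79,0.12,0,0,0,0.1],[0,-0.79,0.12,0,0,0,0.1],[0,-0.79,0.12,0,0,0,0.1],[0,-0.79,0.12,0,0,0,0.1]]

```text
t: 6.65
position: [0.4511, 0.2235, 0.1998]
eef_rot: [-22.5, 89.9, 165.4]
ft_force: [0.1, 0.2, 0.3]
width: 0.55
```

Emit:
send_rows:
  motion:
    - [[0,0,0,0,0,0,0.1],[0,0,0,0,0,0,0.1],[0,0,0,0,0,0,0.1]]

```text
t: 6.95
position: [0.4525, 0.2212, 0.1998]
eef_rot: [26.8, 89.9, -145.3]
ft_force: [0.1, 1.0, 0.1]
width: 0.553
```

Run:
```python
from h import *
import pickle
c=robot.calibration("wrist");im=robot.camera("wrist")[:,:,::-1].copy()
pickle.dump(c,open("pics/w6.pkl","wb"));cv2.imwrite("pics/w6.png",im)
a=np.radians(-5.2);Y=np.array([-np.sin(a),np.cos(a)])
E_=np.array(c["extrinsics"]);o=-E_[:3,:3].T@E_[:3,3];print(o,o[:2]@Y)
x,y=np.round(proj(c,[.54,.23,.066])[0]).astype(int);print(x,y)
crop(im,x-65,y-50,x+65,y+50,6,"pics/w6z.png")
```

```text
[0.5237039  0.23128618 0.34230552] 0.2777989298823372
319 110
```

View pics/w6.png

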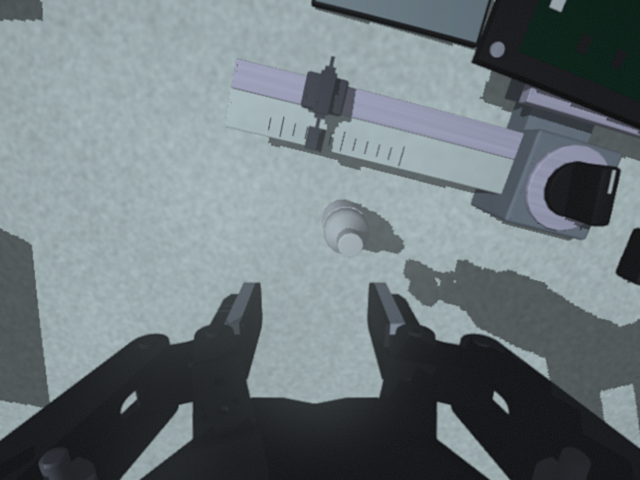

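View pics/w6z.png

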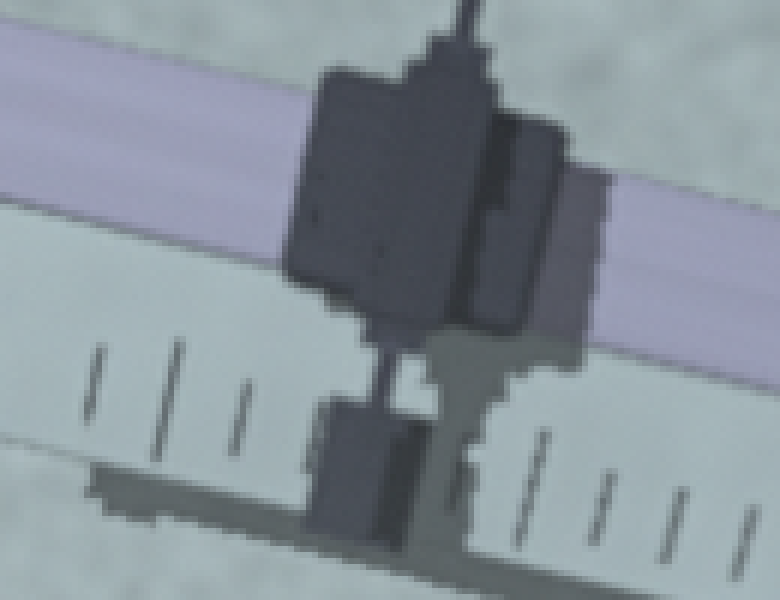

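Run:
```python
from h import *
im=cv2.imread("pics/w6.png")
z=cv2.resize(im[75:150,295:345],None,fx=10,fy=8,interpolation=cv2.INTER_CUBIC).astype(float)
z=np.clip((z-30)*3,0,255).astype(np.uint8);cv2.imwrite("pics/w6c.png",z[::1,::1][:600])
g=cv2.cvtColor(im,cv2.COLOR_BGR2GRAY)
print("cols 308-336")
for r in list(range(52,62))+list(range(117,138)): print(r,g[r,308:336])
```

```text
cols 308-336
52 [166 166 166 167 166 165 163 162 161 163 164 164 168 167 167 166 167 169
 170 172 172 171 171 170 170 169 168 169]
53 [166 166 166 166 166 164 162 161 161 162 165 166 166 164 163 164 165 165
 167 170 171 172 172 173 172 171 171 170]
54 [166 166 166 166 166 165 164 162 163 162 164 165 165 162 162 162 163 163
 166 167 168 172 173 174 176 174 173 170]
55 [165 166 165 165 166 164 163 162 161 162 164 165 164 163 162 162 161 161
 163 166 168 171 171 165 161 164 167 167]
56 [164 165 165 166 165 164 162 161 161 163 163 165 165 164 161 161 160 161
 162 164 167 169 159 129 109 119 138 153]
57 [164 164 165 165 165 164 163 162 161 162 163 165 166 165 164 162 161 161
 162 164 167 168 147 100  68  75 104 142]
58 [164 163 165 166 166 165 164 162 161 162 164 166 167 167 166 165 163 164
 164 166 169 166 140  87  63  71 110 152]
59 [163 163 164 167 167 166 165 162 161 163 164 167 168 168 166 165 165 166
 166 168 170 163 130  82  62  77 121 161]
60 [162 163 165 166 166 166 165 162 163 163 164 166 169 169 168 169 167 168
 168 170 172 159 121  77  65  83 131 167]
61 [163 163 164 166 166 1
[... 1891 characters left out ...]
 77  78  78  76  75  75  74  75  74  69  68  67  60  57  59  74
  93  97  97  96  93  85  85  95 128 168]
133 [ 83  74  78  76  76  76  76  74  75  74  74  65  62  61  59  58  63  77
  95  98  97  96  89  81  97 111 137 168]
134 [ 80  76  77  78  77  76  75  74  74  75  72  62  57  59  58  58  65  84
  96  96  97  95  88 100 139 159 164 172]
135 [ 76  77  77  78  78  78  77  76  76  76  71  61  59  59  58  59  70  88
  96  97  96  95  89 116 166 178 175 174]
136 [ 76  77  77  78  78  78  76  76  79  75  69  62  59  59  59  60  73  91
  98  96  97  91  85 112 162 172 175 174]
137 [ 77  77  77  77  77  76  76  78  77  75  67  60  58  59  59  62  76  93
  97  97  96  88  73  90 121 144 169 173]
```

View pics/w6c.png

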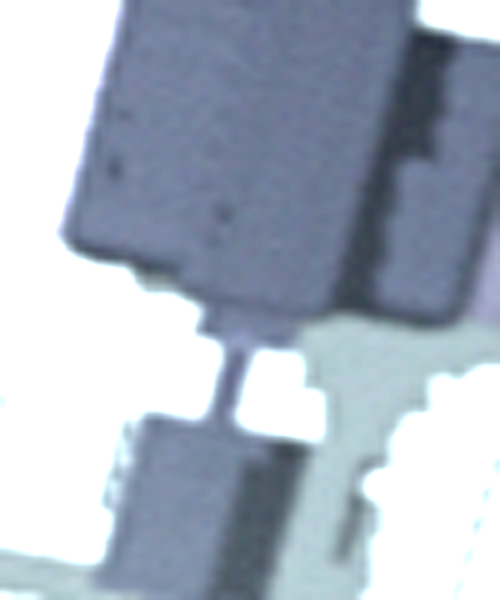

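Run:
```python
from h import *
import pickle
c=pickle.load(open("pics/w6.pkl","rb"));g=cv2.cvtColor(cv2.imread("pics/w6.png"),cv2.COLOR_BGR2GRAY).astype(float)
for yaw in (-5.0,-5.4):
    a=np.radians(yaw);Y=np.array([-np.sin(a),np.cos(a)])
    f=lambda pts,z:np.round((plane(c,pts,z)[:,:2]@Y)*1000,2)
    def cross(r,c0,c1,th):
        s=g[r,c0:c1]-th;k=np.flatnonzero(s[:-1]*s[1:]<=0)
        return [c0+j+s[j]/(s[j]-s[j+1]) for j in k]
    P=[]
    for r in (57,58,59,60,61,120,121,122,123,124):
        e=cross(r,312,340,115)[:2] if r>100 else cross(r,325,338,115)[:2]
        if len(e)==2: P.append((sum(e)/2,r))
    print(yaw,"ptr",f(P,.066))
    Lf=[(cross(r,298,312,120)[-1],r) for r in range(130,140)]
    Rg=[(cross(r,314,321,67)[0],r) for r in range(134,139)]
    Rc=[(cross(r,320,328,78)[0],r) for r in range(131,139)]
    print("clip left z.05/.056",f(Lf,.05),f(Lf,.056));print("clip right",f(Rc,.056));print("ridge right z.06/.075",f(Rg,.06),f(Rg,.075))
```

```text
-5.0 ptr [275.   274.98 274.97 274.94 274.98 275.24 275.28 275.32 275.32 275.29]
clip left z.05/.056 [282.77 282.91 282.81 282.85 283.01 282.99 282.96 282.95 282.64 281.8 ] [282.63 282.77 282.67 282.71 282.86 282.84 282.81 282.81 282.5  281.68]
clip right [267.69 267.74 267.68 267.79 267.8  267.75 267.7  267.76]
ridge right z.06/.075 [272.59 272.5  272.42 272.46 272.52] [272.78 272.69 272.61 272.65 272.71]
-5.4 ptr [278.88 278.85 278.83 278.8  278.84 278.8  278.84 278.87 278.86 278.83]
clip left z.05/.056 [286.27 286.4  286.29 286.33 286.48 286.45 286.42 286.41 286.09 285.25] [286.13 286.26 286.16 286.19 286.34 286.31 286.28 286.27 285.95 285.13]
clip right [271.21 271.25 271.19 271.29 271.29 271.24 271.18 271.24]
ridge right z.06/.075 [276.08 275.99 275.9  275.94 275.99] [276.27 276.17 276.09 276.13 276.18]
```

Run:
```python
from h import *
import pickle
a=np.radians(-5.35);Y=np.array([-np.sin(a),np.cos(a)])
for n,rr,cols in (("w2",(115,145),(280,284,287,290,293,296)),("w1",(65,95),(284,287,290,293,296,299))):
    c=pickle.load(open(f"pics/{n}.pkl","rb"));g=cv2.cvtColor(cv2.imread(f"pics/{n}.png"),cv2.COLOR_BGR2GRAY).astype(float)
    E_=np.array(c["extrinsics"]);o=-E_[:3,:3].T@E_[:3,3];print(n,"cam y",o[:2]@Y)
    for q in cols: print(q,g[rr[0]:rr[1],q].astype(int))
    pr=range(166,184) if n=="w2" else range(108,126)
    for q in ((301,303,359,361) if n=="w2" else (302,305,351,354)):
        s=np.clip(165-g[list(pr),q],0,None);s[s<15]=0;r=(s*np.array(list(pr))).sum()/s.sum();print("ptr",q,round(r,2),plane(c,[(q,r)],.066)[:,:2]@Y)
    for r in range(rr[0],rr[1],2): print(r,np.round(plane(c,[(288,r)]*3,.056)[0,:2]@Y*1000,2),np.round(plane(c,[(288,r)],.076)[0,:2]@Y*1000,2),end=" | ")
    print()
```

```text
w2 cam y 0.27550653437276346
280 [199 198 198 200 195 167 119  92  88  89  90  89  90  89  89  92  90  83
  74  71  72  71  70  78 105 113 112 112 112 111]
284 [199 200 201 199 189 162 119  91  88  90  90  90  90  90  91  90  90  83
  76  72  72  72  71  79 106 114 115 115 114 113]
287 [198 199 197 175 129 116 109  92  87  89  91  90  89  90  89  89  89  82
  76  71  71  72  69  76  98 112 114 114 115 108]
290 [198 199 200 194 149 122 109  93  89  90  91  89  88  88  90  90  90  82
  74  70  71  71  70  76  99 113 114 115 116 111]
293 [198 199 201 195 150 121 109  93  88  89  89  90  88  89  87  88  87  83
  74  71  71  71  69  76  98 113 115 114 117 109]
296 [199 200 203 194 150 120 107  90  87  88  89  87  83  79  79  80  80  85
  88  88  87  87  86  90 104 110 116 151 196 190]
ptr 301 174.53 [0.24386976]
ptr 303 174.63 [0.24379756]
ptr 359 174.0 [0.24453262]
ptr 361 174.02 [0.24452687]
115 288.76 287.84 | 117 287.28 286.45 | 119 285.78 285.06 | 121 284.29 283.67 | 123 282.79 282.28 | 125 281.28 280.88 | 127 279.77 279.48 | 129 278.26 278.07 | 131 276.75 276.66 | 133 275.23 275.25 
[... 585 characters left out ...]
67
  67  65  65  66  84 113 120 118 118 108  88  99]
296 [212 212 214 212 168 107  84  87  88  88  86  87  87  77  64  63  68  71
  71  70  69  70  85 113 118 124 144 133 102 123]
299 [213 215 215 214 184 130  91  81  83  83  83  83  82  83  83  81  85  85
  84  82  82  86  98 111 117 151 211 203 165 188]
ptr 302 116.59 [0.24451002]
ptr 305 116.58 [0.24453374]
ptr 351 116.98 [0.24447827]
ptr 354 116.99 [0.24449327]
65 288.64 285.18 | 67 286.99 283.63 | 69 285.34 282.08 | 71 283.69 280.52 | 73 282.03 278.96 | 75 280.37 277.4 | 77 278.7 275.83 | 79 277.03 274.26 | 81 275.36 272.69 | 83 273.68 271.11 | 85 272.0 269.53 | 87 270.31 267.94 | 89 268.63 266.35 | 91 266.93 264.76 | 93 265.23 263.16 |
```

Run:
```python
from h import *
delta([.512,.028,.0895],down(-82.0)); print(robot.state()["width"])
```

```text
shift mm tool [110.4 199.1 -32.4] units [ 2.21  3.98 -0.65] rot deg [-0.15  0.04 -0.02] units [-0.0008  0.0002 -0.0001]
0.5486339147801992
```

Emit:
send_rows:
  motion:
    - [[0,0.796,-0.13,0,0,0,0.1],[0,0.796,-0.13,0,0,0,0.1],[0,0.796,-0.13,0,0,0,0.1],[0,0.796,-0.13,0,0,0,0.1],[0,0.796,-0.13,0,0,0,0.1]]

```text
t: 7.5
position: [0.5126, 0.0261, 0.2001]
eef_rot: [3.6, 90.0, -168.7]
ft_force: [0.5, -0.2, -0.1]
width: 0.554
```

Emit:
send_rows:
  motion:
    - [[0.5,0,0,0,0,0,0.1],[0.5,0,0,0,0,0,0.1],[0,0,0,0,0,0,0.1]]

```text
t: 7.8
position: [0.5096, 0.0272, 0.1472]
eef_rot: [-9.2, 89.6, 178.5]
ft_force: [-1.5, -0.0, -0.0]
width: 0.555
```

Run:
```python
from h import *
delta([.512,.028,.0895],down(-82.0)); print(robot.state()["width"])
cv2.imwrite("pics/w7.png",robot.camera("wrist")[:,:,::-1])
```

```text
shift mm tool [57.7 -0.4 -2.9] units [ 1.15 -0.01 -0.06] rot deg [-0.3   0.41  0.07] units [-0.0017  0.0023  0.0004]
0.5548893615142857
```

View pics/w7.png

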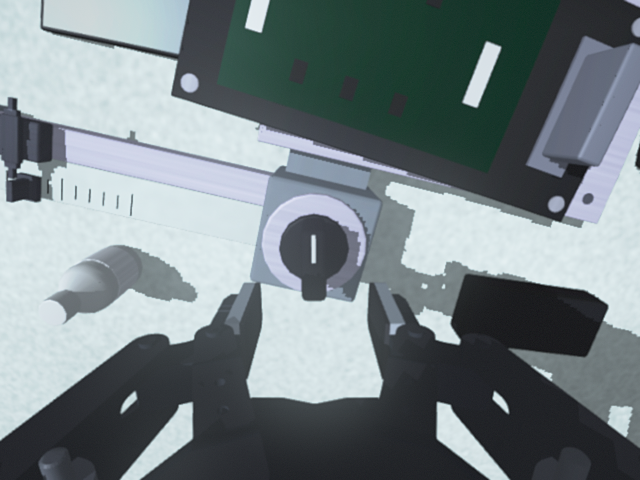

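Emit:
send_rows:
  motion:
    - [[0.6,0,-0.03,0,0,0,0.1],[0.55,0,0,0,0,0,0.1],[0,0,0,0,0,0,-1],[0,0,0,0,0,0,-1],[0,0,0,0,0,0,-1]]

```text
t: 8.35
position: [0.5149, 0.0288, 0.0941]
eef_rot: [142.3, 89.9, -29.7]
ft_force: [-0.3, -4.0, -1.6]
width: 0.151
```

Emit:
send_rows:
  motion:
    - [[0,0,0,0,0,0,-1],[0,0,0,0,0,0,-1],[0,0,0,0,0,0,-1]]

```text
t: 8.65
position: [0.5149, 0.0288, 0.094]
eef_rot: [150.1, 89.8, -22.0]
ft_force: [-0.8, -4.4, 6.0]
width: 0.152
```

Run:
```python
from h import *
delta([.512,.028,.0895],down(-80.75)); s=robot.state();print(s["width"],s["ft_force"],s["torque"])
```

```text
shift mm tool [4.5 0.4 3. ] units [0.09 0.01 0.06] rot deg [-1.32 -0.14 -0.08] units [-0.0073 -0.0008 -0.0005]
0.1516621055926269 [-0.80376455 -4.36223288  5.99445574] [-0.67703268  0.29637619  0.04358939]
```

Turn back 1.3° counter‑clockwise, release and lift.

Emit:
send_rows:
  motion:
    - [[0,0,0,-0.0073,0,0,-1],[0,0,0,0,0,0,-1],[0,0,0,0,0,0,-1]]

```text
t: 8.95
position: [0.5149, 0.0289, 0.094]
eef_rot: [151.0, 89.8, -19.8]
ft_force: [-1.7, -3.6, 7.2]
width: 0.155
```

Run:
```python
from h import *
delta([.512,.028,.0895],down(-80.75))
```

```text
shift mm tool [4.5 0.4 3. ] units [0.09 0.01 0.06] rot deg [-0.01 -0.14 -0.08] units [-0.     -0.0008 -0.0004]
```

Emit:
send_rows:
  motion:
    - [[0,0,0,0,0,0,0.1],[0,0,0,0,0,0,0.1],[-0.3,0,0,0,0,0,0.1],[-0.9,0,0,0,0,0,0.1],[-0.9,0,0,0,0,0,0.1]]

```text
t: 9.45
position: [0.5128, 0.0301, 0.1976]
eef_rot: [-26.7, 89.8, 162.5]
ft_force: [1.0, 0.2, 0.3]
width: 0.553
```

Run:
```python
from h import *
delta([.45,.222,.2],down(-85.3)); print(robot.state()["width"])
```

```text
shift mm tool [  -2.  -199.5   31.2] units [-0.04 -3.99  0.62] rot deg [4.53 0.2  0.09] units [0.0252 0.0011 0.0005]
0.5530395106953075
```

Run:
```python
from h import *
delta([.449,.240,.2],down(-95.3))
```

```text
shift mm tool [  -2.  -217.4   29.3] units [-0.04 -4.35  0.59] rot deg [14.53  0.21  0.07] units [0.0807 0.0011 0.0004]
```

Emit:
send_rows:
  motion:
    - [[-0.04,-0.87,0.12,0,0,0,0.1],[0,-0.87,0.12,0,0,0,0.1],[0,-0.87,0.12,0,0,0,0.1],[0,-0.87,0.12,0,0,0,0.1],[0,-0.87,0.11,0,0,0,0.1]]

```text
t: 9.95
position: [0.4489, 0.2414, 0.1996]
eef_rot: [-95.2, 89.9, 94.0]
ft_force: [0.7, -0.4, -0.4]
width: 0.555
```

Emit:
send_rows:
  motion:
    - [[0,0,0,0.0404,0,0,0.1],[0,0,0,0.0404,0,0,0.1],[0,0,0,0,0,0,0.1],[0,0,0,0,0,0,0.1]]

```text
t: 10.35
position: [0.4497, 0.2396, 0.1994]
eef_rot: [-35.1, 90.0, 139.8]
ft_force: [-0.8, 0.5, -0.9]
width: 0.55
```

Run:
```python
from h import *
import pickle
c=robot.calibration("wrist");im=robot.camera("wrist")[:,:,::-1].copy()
pickle.dump(c,open("pics/w8.pkl","wb"));cv2.imwrite("pics/w8.png",im)
a=np.radians(-5.35);Y=np.array([-np.sin(a),np.cos(a)])
E_=np.array(c["extrinsics"]);o=-E_[:3,:3].T@E_[:3,3];print(o,o[:2]@Y)
x,y=np.round(proj(c,[.54,.23,.066])[0]).astype(int);print(x,y)
crop(im,x-50,y-50,x+50,y+50,6,"pics/w8z.png")
delta([.449,.240,.2],down(-95.3))
```

```text
[0.52126372 0.2332965  0.3420054 ] 0.28088255682429397
317 106
shift mm tool [-0.5 -0.5  0.9] units [-0.01 -0.01  0.02] rot deg [0.11 0.02 0.01] units [0.0006 0.0001 0.0001]
```

View pics/w8z.png

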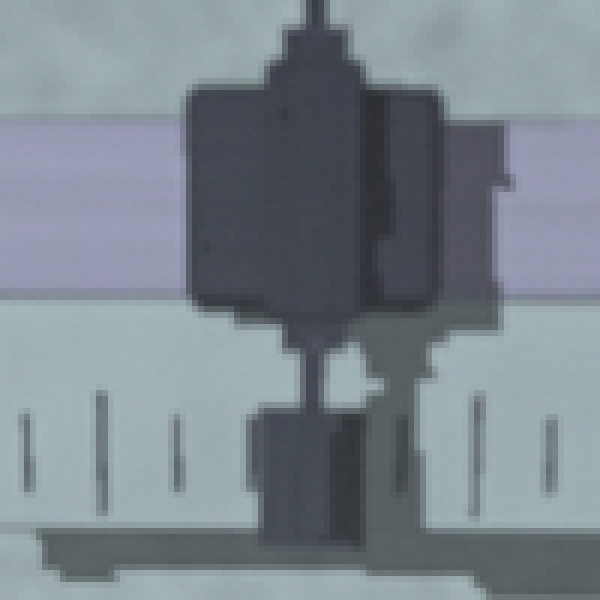

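View pics/w8.png

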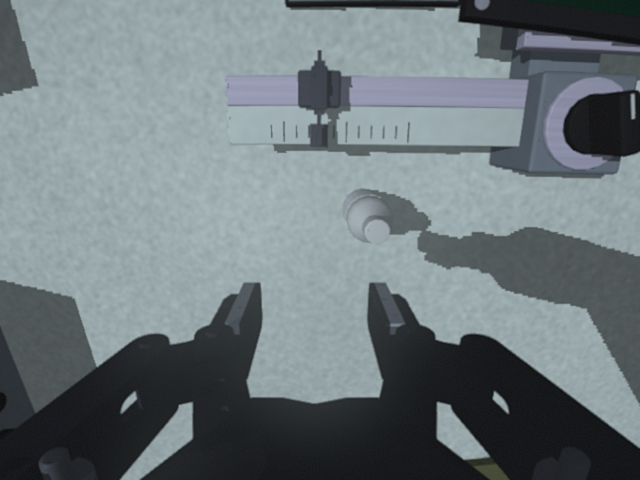

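Run:
```python
from h import *
import pickle
c=pickle.load(open("pics/w8.pkl","rb"));a=np.radians(-5.35);Y=np.array([-np.sin(a),np.cos(a)])
f=lambda x,y:(317-50+x/6-.42,106-50+y/6-.42)
print("ptr",plane(c,[f(312.5,375),f(315.5,15)],.066)[:,:2], plane(c,[f(312.5,375),f(315.5,15)],.066)[:,:2]@Y,"mark",plane(c,[f(312.8,475)],.06)[:,:2]@Y)
delta([.56,-.04,.24],down(-95.3))
```

```text
ptr [[0.53144448 0.22926758]
 [0.57285375 0.22528239]] [0.27782043 0.27771358] mark [0.27763772]
shift mm tool [ -40.7  268.3 -135. ] units [-0.81  5.37 -2.7 ] rot deg [0.11 0.02 0.01] units [0.0006 0.0001 0.0001]
```

Emit:
send_rows:
  motion:
    - [[-0.2,0.767,-0.386,0,0,0,0.1],[-0.2,0.767,-0.386,0,0,0,0.1],[-0.2,0.767,-0.386,0,0,0,0.1],[-0.2,0.767,-0.386,0,0,0,0.1],[0,0.767,-0.386,0,0,0,0.1]]

```text
t: 10.9
position: [0.5297, 0.0374, 0.2412]
eef_rot: [-167.8, 89.8, 7.0]
ft_force: [1.0, -0.1, 0.5]
width: 0.549
```

Emit:
send_rows:
  motion:
    - [[0,0.767,-0.386,0,0,0,0.1],[0,0.767,-0.386,0,0,0,0.1],[0,0,0,0,0,0,0.1],[0,0,0,0,0,0,0.1],[0,0,0,0,0,0,0.1]]

```text
t: 11.4
position: [0.5589, -0.04, 0.2393]
eef_rot: [-37.2, 89.9, 137.5]
ft_force: [-0.5, 0.5, 0.4]
width: 0.551
```

Run:
```python
from h import *
import pickle
c=robot.calibration("wrist");im=robot.camera("wrist")[:,:,::-1].copy()
pickle.dump(c,open("pics/w9.pkl","wb"));cv2.imwrite("pics/w9.png",im)
delta([.56,-.04,.24],down(-95.3))
```

```text
shift mm tool [-0.6  0.3 -1.2] units [-0.01  0.01 -0.02] rot deg [0.05 0.05 0.04] units [0.0003 0.0003 0.0002]
```

View pics/w9.png

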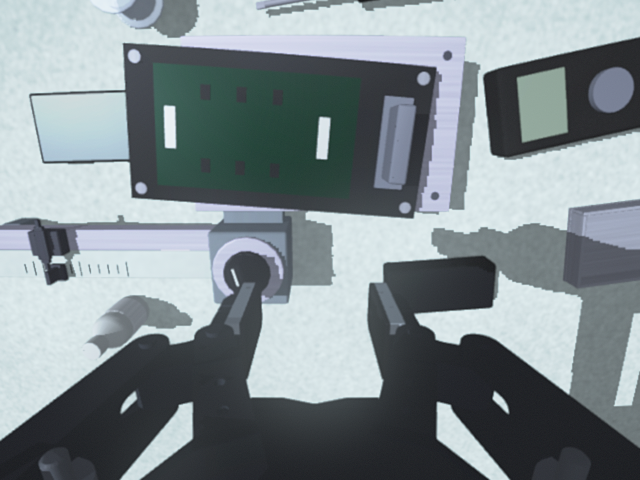

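```bash
cat >> h.py <<'E'
def modpose(c,im,verbose=True,region=None):
    hsv=cv2.cvtColor(im,cv2.COLOR_BGR2GRAY)
    m=(hsv<85).astype(np.uint8)
    if region is not None: mm=np.zeros_like(m);x0,y0,x1,y1=region;mm[y0:y1,x0:x1]=1;m&=mm
    m=cv2.morphologyEx(m,cv2.MORPH_OPEN,np.ones((3,3)))
    cs,_=cv2.findContours(m,cv2.RETR_EXTERNAL,cv2.CHAIN_APPROX_NONE)
    k=max(cs,key=cv2.contourArea)[:,0,:]
    p=plane(c,k,.074)[:,:2]
    return k,p
E
python3 - <<'E'
from h import *
import pickle
c=pickle.load(open("pics/w9.pkl","rb"));im=cv2.imread("pics/w9.png")
g=cv2.cvtColor(im,cv2.COLOR_BGR2GRAY);g=cv2.GaussianBlur(g,(3,3),0)
d=im.copy()
k,p=modpose(c,im,region=(100,20,480,222))
cv2.drawContours(d,[k],-1,(0,0,255),1);cv2.imwrite("pics/w9d.png",d)
rect=cv2.minAreaRect(p.astype(np.float32)*1000);print(rect)
b=cv2.boxPoints(rect)/1000;print(b)
# side line fits
for i in range(4):
    q0,q1=b[i],b[(i+1)%4];t=(q1-q0);L=np.hypot(*t);t/=L;n=np.array([-t[1],t[0]])
    s=(p-q0)@t;e=(p-q0)@n;sel=(abs(e)<.004)&(s>.02)&(s<L-.02)
    v=cv2.fitLine(p[sel].astype(np.float32),cv2.DIST_HUBER,0,.001,.001).ravel()
    print(i,round(L*1000,1),sel.sum(),"heading",round(np.degrees(np.arctan2(v[1],v[0])),2),"pt",v[2:])
E
```

```text
((631.8695678710938, -13.701553344726562), (255.26229858398438, 126.1029052734375), 80.36404418945312)
[[ 0.5483439  -0.12897795]
 [ 0.6726676  -0.150086  ]
 [ 0.7153953   0.10157485]
 [ 0.59107155  0.12268289]]
0 126.1 102 heading -9.89 pt [ 0.61156934 -0.13904266]
1 255.3 266 heading 80.4 pt [ 0.6935967  -0.02407441]
2 126.1 105 heading -9.64 pt [0.64649284 0.11205252]
3 255.3 238 heading 80.39 pt [ 0.570346 -0.003051]
```

View pics/w9d.png

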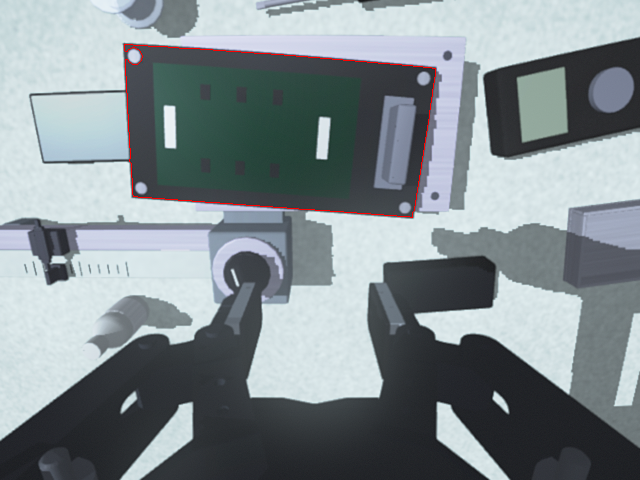

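Run:
```python
from h import *
import pickle
for n,L in {"w9":[("beam top edge .05",.05,'h',(95,205,212,235)),("beam low edge",.05,'h',(95,205,238,260)),("stand rear",.06,'v',(435,480,50,205)),("stand far",.06,'h',(250,440,28,52))],
            "w8":[("beam top",.05,'h',(360,510,65,85)),("beam low",.05,'h',(360,510,98,115)),("beam topL",.05,'h',(232,290,65,85)),("scale low",.05,'h',(420,480,135,155))],
            "w6":[("beamlow",.05,'h2',None)]}.items():
    c=pickle.load(open(f"pics/{n}.pkl","rb"));g=cv2.cvtColor(cv2.imread(f"pics/{n}.png"),cv2.COLOR_BGR2GRAY).astype(float)
    im=cv2.imread(f"pics/{n}.png").astype(float);pur=im[:,:,0]-im[:,:,1]
    pur=cv2.GaussianBlur(pur,(3,3),0)
    for name,z,o,bx in L:
        if bx is None: continue
        x0,x1,y0,y1=bx;pts=[]
        A=pur[y0:y1,x0:x1] if o=='h' else pur[y0:y1,x0:x1].T
        G=np.abs(np.diff(A,axis=0))
        for j in range(G.shape[1]):
            k=int(G[:,j].argmax())
            if G[k,j]<4: continue
            w=G[max(0,k-2):k+3,j];pos=max(0,k-2)+(w*np.arange(len(w))).sum()/w.sum()+.5
            pts.append((x0+j,y0+pos) if o=='h' else (x0+pos,y0+j))
        p=plane(c,pts,z)[:,:2]
        v=cv2.fitLine(p.astype(np.float32),cv2.DIST_HUBER,0,.0005,.001).ravel()
        res=np.abs((p-v[2:])@np.array([-v[1],v[0]]))
        print(n,name,len(p),"heading",round(np.degrees(np.arctan2(v[1],v[0])),2),v[2:],"med res mm",round(np.median(res)*1e3,2))
```

```text
w9 beam top edge .05 110 heading 84.57 [0.5587715  0.12087488] med res mm 0.06
w9 beam low edge 110 heading 84.56 [0.533877   0.14008169] med res mm 0.18
w9 stand rear 155 heading -5.41 [ 0.6298393  -0.17375782] med res mm 0.07
w9 stand far 190 heading 84.52 [ 0.7058282  -0.08372613] med res mm 0.05
w8 beam top 150 heading 84.51 [0.5550523  0.13777801] med res mm 0.04
w8 beam low 150 heading 84.51 [0.5338005  0.14118576] med res mm 0.04
w8 beam topL 58 heading 84.49 [0.56767905 0.27108163] med res mm 0.02Traceback (most recent call last):
  File "<stdin>", line 19, in <module>
  File "h.py", line 14, in plane
    o,d=ray(c,px); return o+d*((z-o[2])/d[:,2])[:,None]
        ~~~^^^^^^
  File "h.py", line 10, in ray
    E=np.array(c["extrinsics"]);u=slopes(c,px)
                                  ~~~~~~^^^^^^
  File "h.py", line 5, in slopes
    d=np.c_[(px[:,0]-K[0,2])/K[0,0],(px[:,1]-K[1,2])/K[1,1]]
             ~~^^^^^
IndexError: index 0 is out of bounds for axis 1 with size 0
```

Run:
```python
from h import *
delta([.6152,-.1123,.125],down(-99.6));delta([.6152,-.1123,.125],down(-95.46))
c=robot.calibration("top");print(robot.state()["q"])
```

```text
shift mm tool [114.3  67.3 -62.9] units [ 2.29  1.35 -1.26] rot deg [4.35 0.05 0.04] units [0.0241 0.0003 0.0002]
shift mm tool [114.3  67.3 -62.9] units [ 2.29  1.35 -1.26] rot deg [0.21 0.05 0.04] units [0.0011 0.0003 0.0002]
[-8.39370667e+00  1.60791980e+01  8.73274175e+01  3.58470622e-02
  7.66477516e+01  8.68514495e+01]
```

Emit:
send_rows:
  motion:
    - [[0,0.68,-0.63,0,0,0,0.1],[0.2,0.67,-0.63,0,0,0,0.1],[0.7,0,0,0.0241,0,0,0],[0.7,0,0,0,0,0,0],[0.69,0,0,0,0,0,0]]

```text
t: 11.95
position: [0.616, -0.1122, 0.1242]
eef_rot: [-147.7, 90.0, 22.8]
ft_force: [0.1, 0.6, -0.2]
width: 0.5
```

Run:
```python
from h import *
delta([.6152,-.1123,.0805],down(-99.6))
cv2.imwrite("pics/w10.png",robot.camera("wrist")[:,:,::-1]);print(robot.state()["width"])
```

```text
shift mm tool [43.7  0.3  0.8] units [0.87 0.01 0.02] rot deg [ 0.05 -0.03  0.02] units [ 0.0003 -0.0002  0.0001]
0.4978848096029022
```

View pics/w10.png

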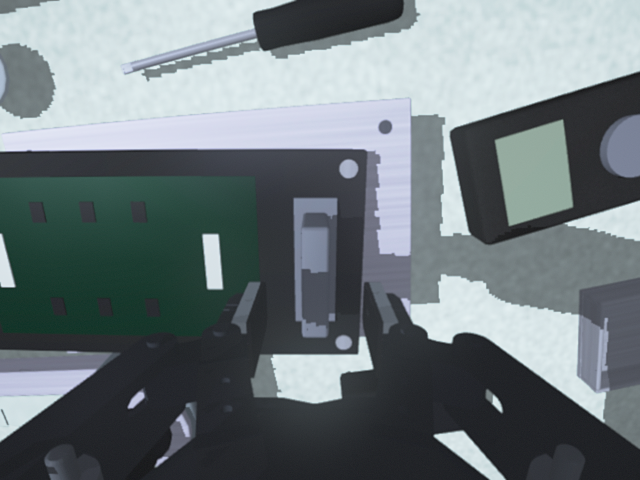

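Emit:
send_rows:
  motion:
    - [[0.35,0,0.02,0,0,0,0],[0.3,0,0,0,0,0,0],[0.21,0,0,0,0,0,0],[0,0,0,0,0,0,0],[0,0,0,0,0,0,-0.4]]
  force: 30

```text
t: 12.5
position: [0.6154, -0.1128, 0.0828]
eef_rot: [-179.4, 90.0, -9.0]
ft_force: [-0.2, 0.3, 0.4]
width: 0.345
```

Emit:
send_rows:
  motion:
    - [[0,0,0,0,0,0,-0.6],[0,0,0,0,0,0,-1],[0,0,0,0,0,0,-1],[0,0,0,0,0,0,-1],[0,0,0,0,0,0,-1]]

```text
t: 13.0
position: [0.616, -0.1132, 0.0834]
eef_rot: [-168.5, 89.9, 1.9]
ft_force: [0.5, 2.0, 6.1]
width: 0.153
```

Run:
```python
from h import *
delta([.6152,-.1123,.0805],down(-99.6))
s=robot.state();print(s["width"],s["ft_force"],s["torque"])
cv2.imwrite("pics/w11.png",robot.camera("wrist")[:,:,::-1])
```

```text
shift mm tool [ 2.9 -0.8  0.9] units [ 0.06 -0.02  0.02] rot deg [-0.07 -0.14  0.03] units [-0.0004 -0.0008  0.0002]
0.15256909971731422 [0.52342656 2.02205714 6.05987512] [ 0.28921715  0.07943548 -0.00874149]
```

View pics/w11.png

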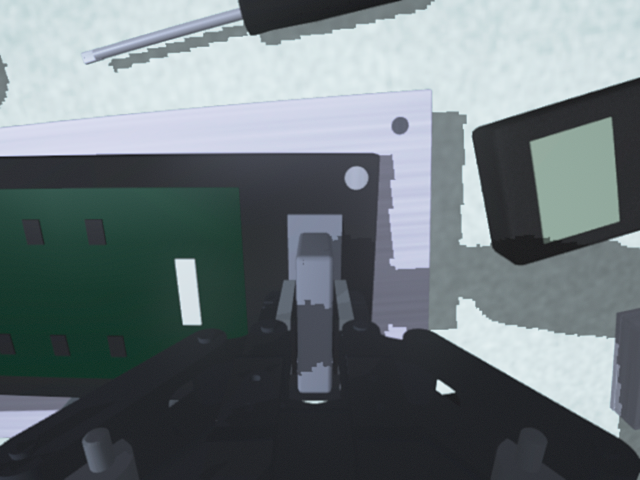

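Emit:
send_rows:
  motion:
    - [[0,0,0,0,0,0,-1],[0,0,0,0,0,0,-1],[0,0,0,-0.0077,0,0,-1],[0,0,0,-0.0077,0,0,-1],[0,0,0,-0.0077,0,0,-1]]
  force: 80

```text
t: 13.55
position: [0.6174, -0.114, 0.0835]
eef_rot: [176.1, 89.7, -9.4]
ft_force: [3.3, 0.9, 5.8]
width: 0.147
```

Emit:
send_rows:
  motion:
    - [[0,0,0,0,0,0,-1],[0,-0.1,-0.02,0,0,0,-1],[0,-0.155,-0.02,0,0,0,-1],[0,-0.155,-0.02,0,0,0,-1],[0,-0.155,-0.02,0,0,0,-1]]

```text
t: 14.05
position: [0.6225, -0.0884, 0.0835]
eef_rot: [119.2, 89.7, -66.3]
ft_force: [-1.4, -6.9, 7.7]
width: 0.151
```

Run:
```python
from h import *
s=robot.state();print(s["width"],s["ft_force"],s["torque"],s["position"])
im=robot.camera("top")[:,:,::-1];cv2.imwrite("pics/t12.png",im)
cv2.imwrite("pics/s12.png",robot.camera("scene")[:,:,::-1])
delta(s["position"],down(-95.46))
```

```text
0.15089824266716012 [-1.44371271 -6.94113169  7.71751202] [-0.79121797  0.22829768  0.06193253] [ 0.62252601 -0.08844745  0.08354274]
shift mm tool [-0.   1.4  0.2] units [-0.    0.03  0.  ] rot deg [ 0.03 -0.16 -0.15] units [ 0.0002 -0.0009 -0.0009]
```

View pics/t12.png

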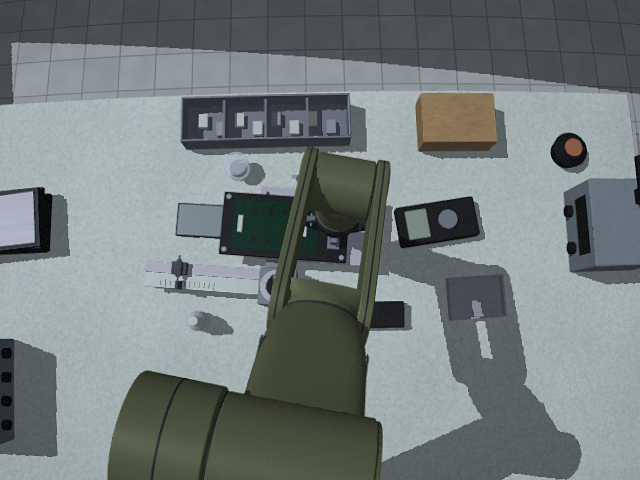

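View pics/s12.png

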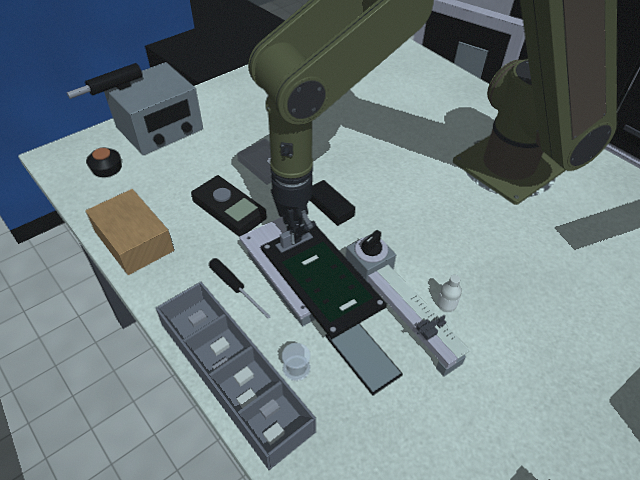

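Emit:
send_rows:
  motion:
    - [[0,-0.145,-0.018,0,0,0,-1],[0,-0.145,-0.018,0,0,0,-1],[0,-0.145,-0.018,0,0,0,-1],[0,-0.145,-0.018,0,0,0,-1],[0,-0.145,-0.018,0,0,0,-1]]

```text
t: 14.65
position: [0.6305, -0.0527, 0.0836]
eef_rot: [119.0, 89.7, -66.4]
ft_force: [-1.6, -6.5, 7.4]
width: 0.15
```

Emit:
send_rows:
  motion:
    - [[0,-0.145,-0.018,0,0,0,-1],[0,-0.145,-0.018,0,0,0,-1],[0,-0.145,-0.018,0,0,0,-1],[0,-0.145,-0.018,0,0,0,-1],[0,0,0,0,0,0,-1]]

```text
t: 15.15
position: [0.637, -0.0229, 0.0836]
eef_rot: [134.8, 89.8, -50.7]
ft_force: [-1.0, -3.5, 8.0]
width: 0.144
```

Run:
```python
from h import *
import pickle
s=robot.state();print(s["t"],s["width"],s["ft_force"],s["torque"],s["position"])
delta([.6376,-.0099,.0834],down(-95.46))
im=robot.camera("top")[:,:,::-1];cv2.imwrite("pics/t13.png",im);crop(im,140,180,340,300,4,"pics/t13z.png")
im=robot.camera("scene")[:,:,::-1];cv2.imwrite("pics/s13.png",im);crop(im,260,220,480,390,3.5,"pics/s13z.png")
c=robot.calibration("wrist");im=robot.camera("wrist")[:,:,::-1].copy()
pickle.dump(c,open("pics/w13.pkl","wb"));cv2.imwrite("pics/w13.png",im)
```

```text
15.15 0.1435503352581222 [-0.99632811 -3.49709157  7.95226916] [-0.34343892  0.12300025  0.06718553] [ 0.63703968 -0.02288393  0.08355434]
shift mm tool [  0.1 -13.    0.7] units [ 0.   -0.26  0.01] rot deg [ 0.03 -0.15 -0.15] units [ 0.0002 -0.0008 -0.0008]
```

View pics/t13z.png

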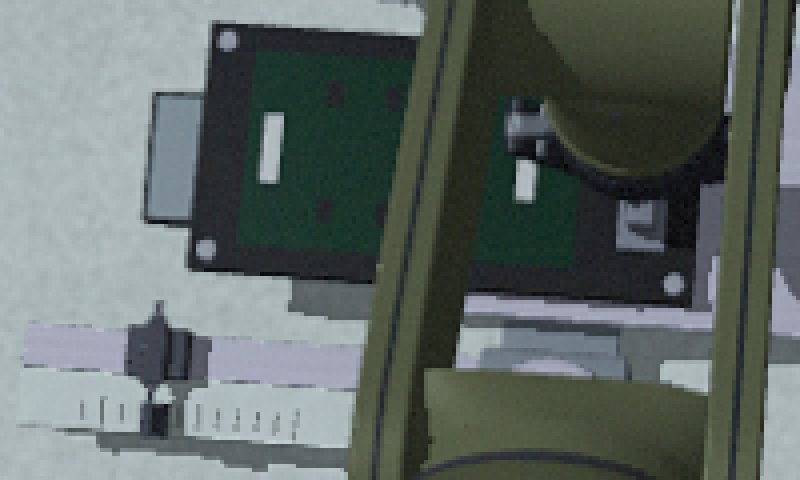

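View pics/s13z.png

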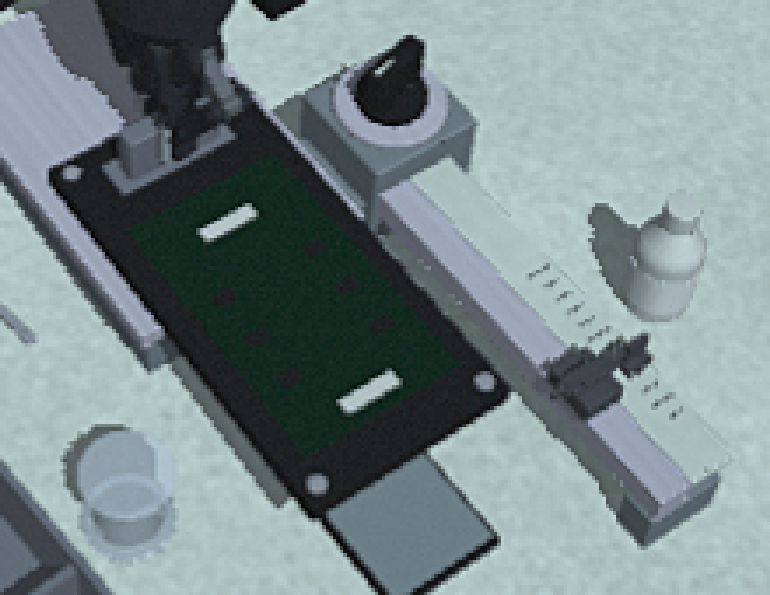

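View pics/w13.png

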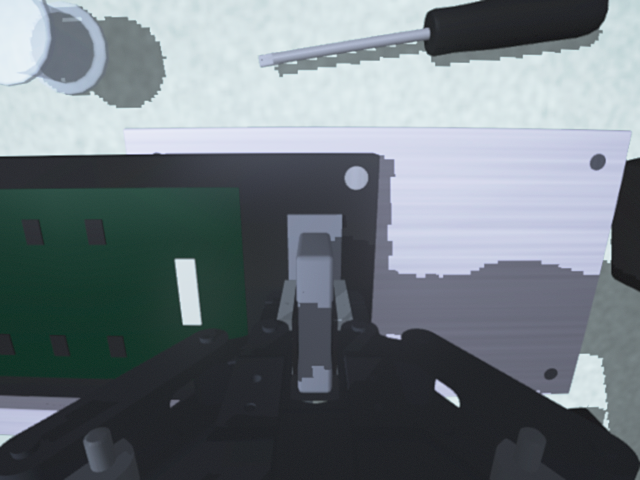

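```bash
cat > chk.py <<'E'
from h import *
import pickle,sys
def edge(c,g,bx,o,z,rise=None,th=6):
    x0,x1,y0,y1=bx;A=g[y0:y1,x0:x1] if o=='h' else g[y0:y1,x0:x1].T
    G=np.diff(A,axis=0);G=np.abs(G) if rise is None else np.clip(G*rise,0,None);pts=[]
    for j in range(G.shape[1]):
        k=int(G[:,j].argmax())
        if G[k,j]<th: continue
        w=G[max(0,k-2):k+3,j];pos=max(0,k-2)+(w*np.arange(len(w))).sum()/w.sum()+.5
        pts.append((x0+j,y0+pos) if o=='h' else (x0+pos,y0+j))
    p=plane(c,pts,z)[:,:2];v=cv2.fitLine(p.astype(np.float32),cv2.DIST_HUBER,0,.0005,.001).ravel()
    return round(float(np.degrees(np.arctan2(v[1],v[0]))),2),v,round(float(np.median(np.abs((p-v[2:])@np.array([-v[1],v[0]]))))*1e3,2),len(p)
E
python3 - <<'E'
from chk import *
c=pickle.load(open("pics/w13.pkl","rb"));g=cv2.cvtColor(cv2.imread("pics/w13.png"),cv2.COLOR_BGR2GRAY).astype(float)
print("stand far",edge(c,g,(165,600,118,140),'h',.06));
print("mod far",edge(c,g,(10,360,145,165),'h',.074,-1))
c=robot.calibration("top");g=cv2.cvtColor(cv2.imread("pics/t13.png"),cv2.COLOR_BGR2GRAY).astype(float)
e=edge(c,g,(180,200,192,240),'v',.074,-1);print("front",e)
a=np.radians(-5.46);Y=np.array([-np.sin(a),np.cos(a)])
print("front y",e[1][2:]@Y)
for r in range(254,262): print(r,g[r,170:190].astype(int))
E
```

```text
stand far (84.63, array([ 0.09360414,  0.9956095 ,  0.70831895, -0.06115255], dtype=float32), 0.11, 435)
mod far (84.64, array([0.09345602, 0.9956234 , 0.70492053, 0.01876517], dtype=float32), 0.03, 350)
front (-5.49, array([ 0.9954109 , -0.0956925 ,  0.6656486 ,  0.20286916], dtype=float32), 0.16, 47)
front y 0.26528572052355887
254 [174 172 174 176 179 175 176 178 179 181 177 178 180 177 178 182 183 185
 183 175]
255 [179 176 177 175 178 177 175 177 160 121 114 164 182 180 180 183 186 184
 181 174]
256 [184 181 178 177 178 179 178 178 152  79 116 168 181 182 182 183 184 179
 179 177]
257 [183 183 183 181 178 179 179 182 153  76 125 174 181 182 181 185 182 179
 179 178]
258 [179 183 182 182 180 177 181 167 127  91 107 168 181 176 179 181 180 179
 181 181]
259 [178 180 179 180 179 180 176 135  76  71  66 129 170 175 174 176 175 174
 178 178]
260 [181 180 179 181 184 177 143  93  62  66  64 101 165 181 177 179 177 172
 174 173]
261 [183 170 119  92 110 108  93  68  69  67  66  53 133 179 185 187 183 180
 178 172]
```

Run:
```python
from h import *
c=robot.calibration("top");a=np.radians(-5.46);Y=np.array([-np.sin(a),np.cos(a)]);print(plane(c,[(179.25,256)],.066)[:,:2],plane(c,[(179.25,256)],.066)[:,:2]@Y)
```

```text
[[0.57437771 0.22510333]] [0.27873451]
```

Emit:
send_rows:
  motion:
    - [[0,-0.1,0,0,0,0,-1],[0,-0.1,0,0,0,0,-1],[0,-0.05,0,0,0,0,-1],[0,0,0,0,0,0,-1],[0,0,0,0,0,0,-1]]

```text
t: 15.8
position: [0.6383, -0.0113, 0.0836]
eef_rot: [132.7, 89.7, -52.8]
ft_force: [-0.2, -5.0, 7.1]
width: 0.144
```

```bash
cat > chk2.py <<'E'
from chk import *
n=sys.argv[1]
s=robot.state();print(s["t"],s["width"],s["ft_force"],s["torque"],s["position"])
c=robot.calibration("wrist");im=robot.camera("wrist")[:,:,::-1].copy();cv2.imwrite(f"pics/w{n}.png",im)
g=cv2.cvtColor(im,cv2.COLOR_BGR2GRAY).astype(float)
print("stand far",edge(c,g,(165,600,112,145),'h',.06));print("mod far",edge(c,g,(10,360,145,165),'h',.074,-1))
c=robot.calibration("top");im=robot.camera("top")[:,:,::-1].copy();cv2.imwrite(f"pics/t{n}.png",im);crop(im,140,180,340,300,4,f"pics/t{n}z.png")
g=cv2.cvtColor(im,cv2.COLOR_BGR2GRAY).astype(float)
e=edge(c,g,(168,200,192,240),'v',.074,-1);print("front",e)
a=np.radians(-5.46);Y=np.array([-np.sin(a),np.cos(a)])
x,y=.5744,.225;print("front-pointer mm (top)",(e[1][2:]@Y-.27873)*1000)
im=robot.camera("scene")[:,:,::-1].copy();cv2.imwrite(f"pics/s{n}.png",im);crop(im,260,220,480,390,3.5,f"pics/s{n}z.png")
E
python3 chk2.py 14
```

```text
15.8 0.14427105378220068 [-0.176959   -4.96941239  7.06300641] [-0.6360841   0.12198217  0.06940952] [ 0.63834542 -0.01130002  0.08356043]
stand far (84.62, array([ 0.09380792,  0.9955903 ,  0.70848584, -0.05849743], dtype=float32), 0.08, 435)
mod far (84.63, array([0.09362907, 0.99560714, 0.70662665, 0.03449526], dtype=float32), 0.03, 350)
front (-15.57, array([ 0.9632809 , -0.26849556,  0.658366  ,  0.22500595], dtype=float32), 3.61, 48)
front-pointer mm (top) 7.899134502407534
```

View pics/t14z.png

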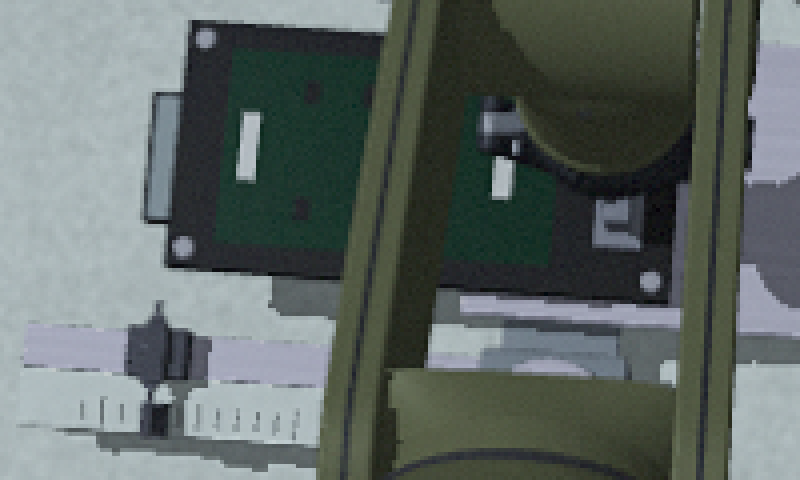

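View pics/s14z.png

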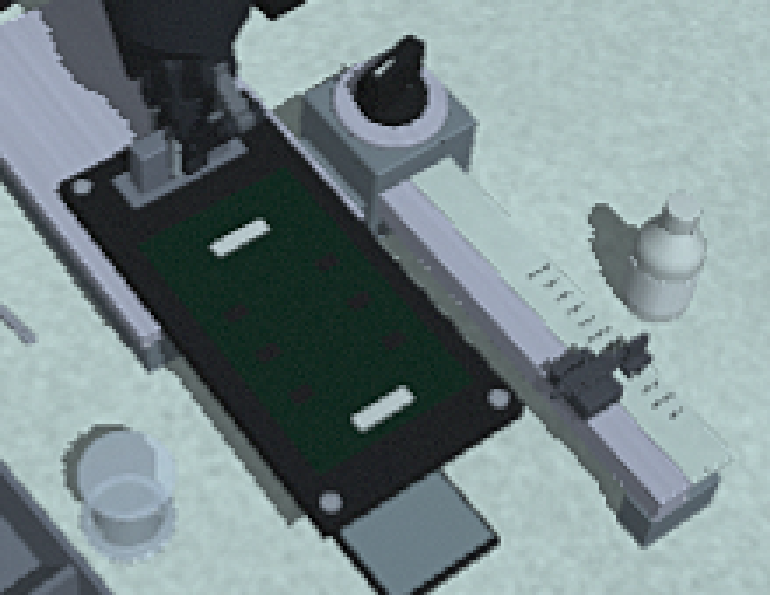

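```bash
cat > fr.py <<'E'
from chk import *
n=sys.argv[1]
c=robot.calibration("top");g=cv2.cvtColor(cv2.imread(f"pics/t{n}.png"),cv2.COLOR_BGR2GRAY).astype(float)
a=np.radians(-5.46);Y=np.array([-np.sin(a),np.cos(a)])
for nm,z in (("t",0),):
    for bx in ((176,198,188,201),(172,195,237,245)):
        e=edge(c,g,bx,'v',.074,-1);print(e,"front-pointer mm",round((e[1][2:]@Y-.27873)*1000,2))
E
python3 fr.py 14; python3 fr.py 13
```

```text
(-5.05, array([ 0.99611276, -0.0880872 ,  0.69924   ,  0.21128215], dtype=float32), 0.15, 13) front-pointer mm -1.87
(30.57, array([0.8610469, 0.5085255, 0.6047871, 0.2183241], dtype=float32), 2.81, 8) front-pointer mm -3.85
(-5.01, array([ 0.9961729 , -0.08740436,  0.6997796 ,  0.1995125 ], dtype=float32), 0.1, 13) front-pointer mm -13.54
(70.62, array([0.33177593, 0.94335824, 0.6045198 , 0.20508611], dtype=float32), 3.07, 8) front-pointer mm -17.05
```

Emit:
send_rows:
  motion:
    - [[0,-0.02,0,0,0,0,-1],[0,-0.018,0,0,0,0,-1],[0,0,0,0,0,0,-1],[0,0,0,0,0,0,-1]]

```text
t: 16.35
position: [0.6385, -0.01, 0.0836]
eef_rot: [126.7, 89.7, -58.7]
ft_force: [-0.6, -7.3, 8.1]
width: 0.144
```

```bash
python3 chk2.py 15; python3 fr.py 15
```

```text
16.35 0.1436566021043749 [-0.63819843 -7.27573024  8.10668852] [-0.87971716  0.16239849  0.05327093] [ 0.63848364 -0.00999294  0.08363456]
stand far (84.6, array([ 0.09408813,  0.99556386,  0.70942336, -0.04836101], dtype=float32), 0.08, 435)
mod far (84.62, array([0.09367441, 0.9956029 , 0.70715404, 0.03992631], dtype=float32), 0.03, 350)
front (-15.24, array([ 0.9648547 , -0.2627839 ,  0.654595  ,  0.22453672], dtype=float32), 4.18, 48)
front-pointer mm (top) 7.073211546514912
(-4.2, array([ 0.9973205 , -0.07315649,  0.7005184 ,  0.2123133 ], dtype=float32), 0.09, 13) front-pointer mm -0.73
(-4.76, array([ 0.99654996, -0.08299493,  0.60484964,  0.22141945], dtype=float32), 0.11, 8) front-pointer mm -0.76
```

View pics/t15z.png

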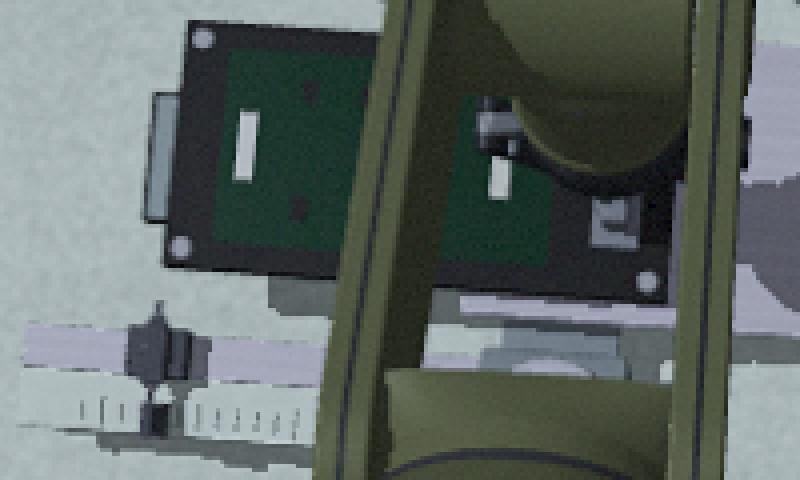

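View pics/s15z.png

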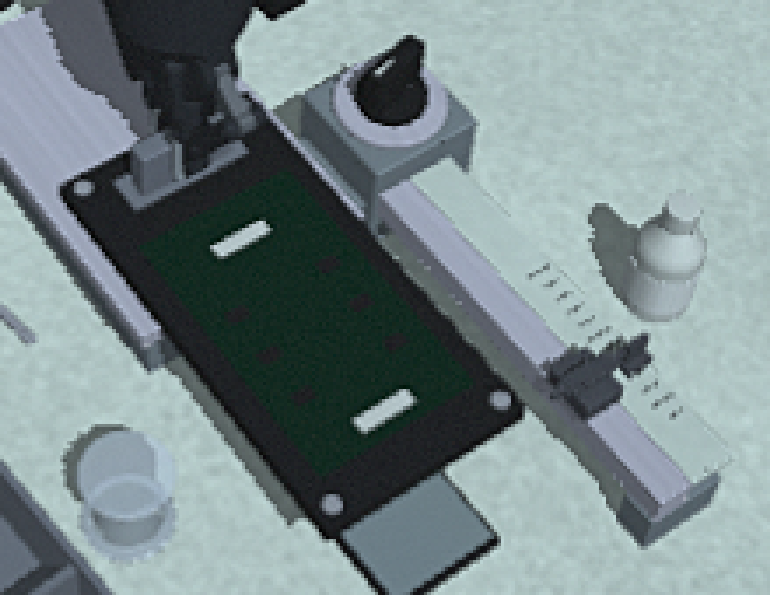

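Run:
```python
from h import *
im=cv2.imread("pics/s15.png");crop(im,390,310,450,360,12,"pics/s15c.png")
c=robot.calibration("scene");print(proj(c,[[.573,.2253,.066],[.5744,.2251,.066]]),(proj(c,[.573,.2253,.066])-[390,310])*12)
```

```text
[[418.54477089 330.48089079]
 [417.93270275 330.81968809]] [[342.53725064 245.77068947]]
```

View pics/s15c.png

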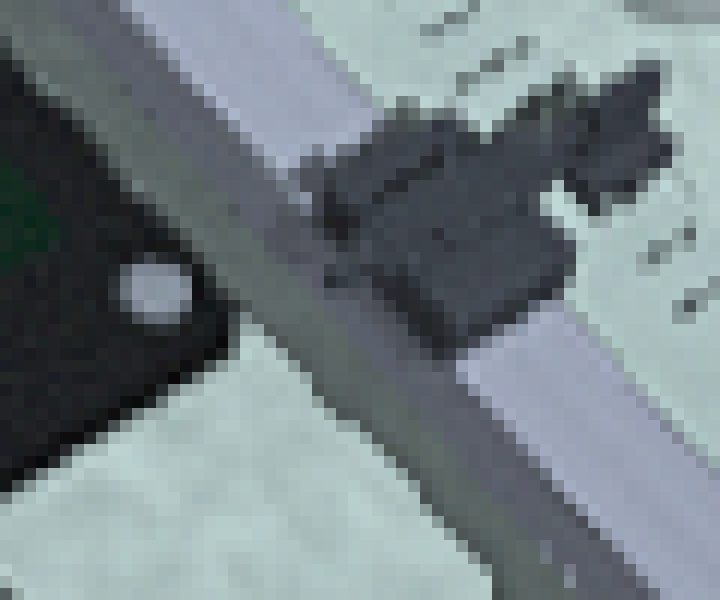

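Emit:
send_rows:
  motion:
    - [[0,-0.016,0,0,0,0,-1],[0,0,0,0,0,0,-1],[0,0,0,0,0,0,-1],[0,0,0,0,0,0,-1]]

```text
t: 16.9
position: [0.6385, -0.0093, 0.0836]
eef_rot: [125.7, 89.7, -59.8]
ft_force: [-1.6, -7.0, 7.5]
width: 0.148
```

```bash
python3 chk2.py 16; python3 fr.py 16
python3 - <<'E'
from h import *
c=robot.calibration("top");g=cv2.cvtColor(cv2.imread("pics/t16.png"),cv2.COLOR_BGR2GRAY)
for r in (255,256,257): print(g[r,174:186])
E
```

```text
16.9 0.1478528146580458 [-1.63949312 -6.98432611  7.50965208] [-0.99410161  0.1012121   0.02221099] [ 0.63854891 -0.00930276  0.08361547]
stand far (84.57, array([ 0.09458741,  0.99551654,  0.7086558 , -0.05654398], dtype=float32), 0.07, 435)
mod far (84.62, array([0.09378003, 0.99559295, 0.7072314 , 0.04063065], dtype=float32), 0.03, 350)
front (-14.08, array([ 0.9699564 , -0.24327882,  0.6583819 ,  0.2256331 ], dtype=float32), 3.32, 48)
front-pointer mm (top) 8.52494283408356
(-4.97, array([ 0.99624634, -0.08656348,  0.7001221 ,  0.21318717], dtype=float32), 0.08, 13) front-pointer mm 0.11
(-5.58, array([ 0.99525464, -0.09730462,  0.6048635 ,  0.22210614], dtype=float32), 0.07, 8) front-pointer mm -0.08
[177 175 175 176 161 121 110 162 179 179 180 183]
[176 179 179 179 151  80 116 170 180 179 182 183]
[179 179 178 180 153  75 122 172 180 179 182 184]
```

View pics/t16z.png

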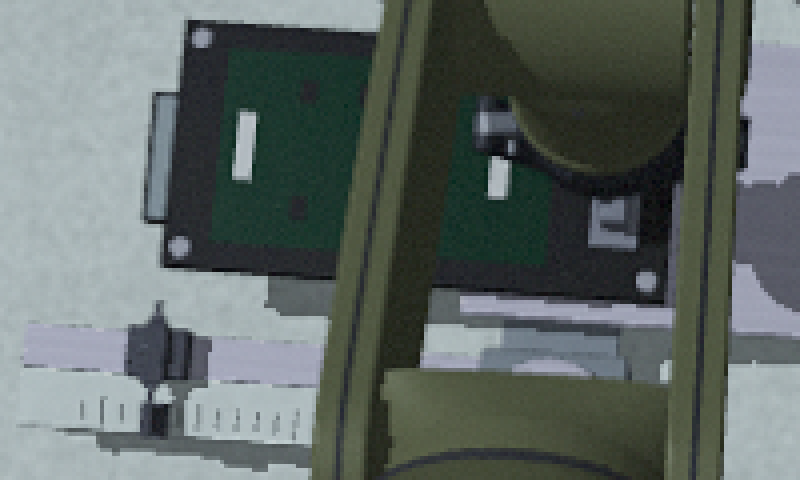

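Run:
```python
from h import *
print(robot.state()["position"],robot.state()["width"]);print(robot.hand_in())
```

```text
[ 0.63854202 -0.0092946   0.08362075] 0.14697778994526825
the job is handed in; nothing more can be done
None
```

I set the gauge first, then slid the module out to the pointer. I handed the job in at about 17 s with the gripper still holding the pull grip at 80 N.

- **Knob and pointer:** I turned the knob about 77° clockwise. A view from above the mark then showed the pointer roughly 0.5 mm too far out, so I turned it back 1.3°. The next view put the pointer within about 0.2 mm of the ridge.
- **Module angle and side position:** It lay about 4° askew and 5 mm off to one side, so I straightened and centred it as it slid. In the last wrist picture its side was within about 0.05° of the stand's edge. It was within about 0.5 mm of centred when checked just before the last 2 mm of the slide.
- **Front edge and pointer:** The top camera put the front edge within about 0.1 mm of the pointer at both ends. That is finer than the stated 2 mm calibration accuracy. The scene camera was used only before the last nudge, when it agreed that the edge was about 0.75 to 1 mm short.
- **Flatness and holding:** I did not measure flatness or droop directly. The wrist force showed about 7 N up on the tool, so the gripper was pressing the module gently onto the stand. About 7 N of sliding friction remained along the push, and the arm was steady at hand-in.
- **Other things on the bench:** None were touched as far as the pictures show.

One automatic check of the front edge failed: it gave 7 to 8.5 mm because it locked onto the phone's edge. I measured again on rows away from the phone.

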